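# Back off the stone-hauling winch and lock it with its strap slot up

## Robot

A 7-joint arm with a two-finger parallel gripper is mounted at the origin on the work surface. World frame = base frame: x ahead of the robot, y to its left, z up, the work surface at z = 0. Lengths are in m, angles in rad, forces in N, time in s.
With the tool pointing down it reaches from about 0.4 to 0.85 m from the base axis. Payload 4.5 kg.
Tool frame: the origin (TCP) lies on the centre line of the jaws, within the pads' length; the fingertips stand 14 mm ahead of it and the grasp point (between the pads) lies 5 mm behind it (nose_length is the distance from the TCP to the fingertips, in m); x points along the fingers, y is the direction in which the jaws open and shut, and the axes are right-handed (so a half turn about x gives the same grasp; the last joint's range is limited). The gripper opens to 88 mm and grips with 3 to 60 N. Pads are 18 mm wide; open, the fingers measure 123 mm over their backs; the gripper's body (75 mm by 187 mm) begins 45 mm behind the grasp point.
Start: joints at [-1.201, 0.689, -0.195, 1.565, 0.157, 0.902, -0.215], TCP at [0.206, 0.59, 0.221] pointing down, gripper open.
Joint ranges: [-3.01, 3.01], [-0.46, 2.08], [-1.47, 1.51], [0.13, 2.56], [-1, 4.14], [0.04, 2.09], [-2.66, 2.66]. Speed limits (rad/s): [2.57, 2.57, 3.14, 3.14, 3.14, 3.14, 3.14].

## Interface

Orientations are given as a unit quaternion [x, y, z, w].
In Python, from plant import get_state, snapshot, camera_params, finish_job, boxes_of, silhouettes, spot_point, nose_length gives the robot as it stands.
- The arm moves only by the tool apply_moves, never from a script. Its arguments are lists of equal length, an entry for each row: "delta_pos": the shift along the tool's x, y, z in cm, a list of three; "yaw": the turn about the tool's x in rad; "gripper": the opening in per cent of the stroke, from 0 (shut) to 100 (fully open). A call has 1 to 10 rows; each row is the pose to reach, as a shift and turn from the pose measured when the call began, along the tool's axes at that moment; what a row does not reach only later rows make up. A row lasts 1/12 s, in which the tool goes at most 41.7 mm and 7.16 degrees, less where a joint would pass 70% of its speed; a pose out of reach is approached as far as the arm can. A call with a gripper value outside its range is refused whole. The fingers move at their own pace and stop on an object; "force" is the grip in N (left out, the last holds). Time passes only in rows, so rows that repeat a pose let the fingers close. It gives the time, the measured TCP pose, the force and the opening at its end, in the units of the state.
- get_state(): the state, without advancing time (a new reading comes with each control period).
- snapshot(name): name is "scene" or "top"; returns the picture (384x512x3 uint8, red, green, blue); there is no depth.
- camera_params(name): a dict with "fovy" (degrees; the focal length in pixels is half the picture's height over the tangent of half this angle, whatever the lens; pixels are square), "cx", "cy" (the principal point, pixels), "position" and "orientation" of the camera in the world. Camera axes: x right, y down, z forward; pixel columns grow to the right and rows downward; lengths in m; the calibration is good to about 2 mm. A picture is of the moment at which its call begins. camera_params takes no time and is no camera call.
- finish_job(): hands the job in, once; it reports no verdict.
Trained networks look in the newest picture that a camera, given by its name, has taken for a name from the list of things; names that differ only in an ending like _2 or _b are one class to them, and where a whole thing is asked for, a point or a joint stands for the part that bears it (a point fixed in the world has none). Each returns a list of dicts, best first, with "score" (0 to 1); they miss things now and then, are a little off and sometimes report something else, mostly with a low value. They report only what shows in the picture. A call takes as long as a camera call.
- boxes_of(thing, camera): "bbox" ([left, top, width, height] in pixels, round what is visible of it).
- silhouettes(thing, camera): "mask" (384x512 bool, what is visible of it) and "bbox" ([left, top, width, height] in pixels, round what is visible of it).
- spot_point(thing, camera): "pixel" ([column, row] in pixels: a listed point, or the origin of a listed thing).
The state is a dict: "clock": time; "q": joint angles; "qd": joint speeds; "joint_torque": joint torques, N m; "tool_pos": TCP position; "eef_rot": TCP orientation; "contact_force": force on the tool from outside, world axes, zero at the start; "moment": the same for the moment, N m; "opening": opening from 0.0 (shut) to 1.0 (fully open).
Only numpy, scipy, OpenCV 4.12 (cv2) and the standard library are available. Lean on these libraries where they do the work, as an engineer would, in place of code of your own. Each camera call takes 0.05 s, during which the arm holds its last target.

## Task

The little hand winch that hauls the stones up is to get a new strap. Throw its red pawl right over so that it lies clear of the yellow ratchet wheel, wind the crank backward (over the top, towards the pawl) until the strap slot in the drum is about half a tooth short of straight up, drop the pawl back in and ease the crank back until the tooth locks on it, slot up. Prove the lock by leaning on the crank with about 15 N for half a second, never more than 20, then let go and leave everything else where it is.

Things in the scene. Friction and masses are not known exactly. Their poses are not given: they have to be found in the camera images.
- winch: Small zinc-plated hand winch on a wooden block (200 x 165 x 45 mm), fixed. Origin on the table under the middle of the drum; the drum's axis runs along the winch's own y, 150 mm above the table. Crank on the -y side, ratchet wheel and pawl on the +y side, side plates at y = -49..-44 and 44..49 mm. Backward carries the top of the drum and the crank towards the winch's own -x, forward towards +x.
- drum (a joint): Angle of drum, crank and ratchet wheel, turning as one; rad, growing as it winds forward. 0 = strap slot straight up. Starts at 0.9 to 1.9. Drag 0.35 N m (3 to 4 N at the crank grip); stays where it is left. With the pawl down it goes back only to the next tooth (every 0.524 rad). Let the pawl down at 0.18 to 0.38 and the stop lies between -0.1 and 0.1 (the wheel's setting varies): feel for it.
- pawl (a joint): Angle of the red pawl; rad. 0 = nose fully down in a tooth gap, up to 0.16 while the nose rides on a tooth's back, growing as it is lifted and thrown over towards the winch's -x. Weighted: below about 1.2 it falls back into the teeth, beyond that it falls over and stays on its stop at 1.75. Moves with about 1 N at the knob.
- knob_mid (a point): Middle of the pawl's red round cross knob, 14 mm thick, 40 mm long along the winch's y, free from above. It swings about the pawl's pivot, at x = -58, z = 206 mm in the winch's frame, at a radius of 52 mm in a plane y = 84 mm: at (-18, 84, 239) mm with the pawl seated, straight above the pivot at pawl angle 0.88, at about (-98, 84, 240) mm on the stop.
- grip_mid (a point): Middle of the black crank grip, 26 mm thick, 75 mm long along the winch's y, free from above, spinning freely on the crank. 105 mm from the drum axis, at y = -118 mm in the winch's frame. At drum angle 0 the crank stands 0.698 rad before straight up (towards the winch's -x): in the winch's frame x = 105 sin(drum - 0.698), z = 150 + 105 cos(drum - 0.698) mm.
- slot (a point): Middle of the mouth of the strap slot: a dark slit 13 mm wide and 68 mm long in the zinc drum (52 mm thick) between its two 100 mm flanges. 26 mm from the drum axis.
- ratchet (a point): Yellow ratchet wheel, 12 saw teeth, 92 mm across the tips, 10 mm thick (y = 52 to 62 mm in the winch's frame), origin on the drum axis. Its teeth meet the pawl 42 mm from the axis, so a pull along the crank's path, less the drag, comes 2.5 times larger on the pawl.
- papered_stone: Bystander: blue-grey papered stone about 120 x 90 x 75 mm, origin under its centre.
- dark_stone: Bystander: dark stone with pale paper flecks about 110 x 100 x 85 mm, origin under its centre.
- glue_jug: Bystander: white glue jug with a yellow label, 100 mm across, 210 mm tall, origin under its centre.
- glue_tub: Bystander: open white tub, 92 mm across the rim, 65 mm tall, origin under its centre.
- brush: Bystander: flat glue brush, 200 mm long, 20 mm high, lying along its own x, origin at mid length on the table.
- spanner: Bystander: steel spanner, 180 mm long, 8 mm thick, lying along its own x, origin at mid length on the table.
- scissors: Bystander: scissors with orange handles, about 170 mm long, 10 mm thick, lying along their own x, origin on the table.
- tub_lid: Bystander: round white lid, 96 mm across, 6 mm thick, origin under its centre.

How it is judged:
On the way, in this order (a step that is already met when the one before it is completed fails the run):
1. the pawl is thrown over and lies clear on its stop (value of joint pawl above 1.5 rad), for 0.2 s.
2. with the pawl clear, the drum is wound back to within one tooth of slot-up (value of joint drum below 0.45 rad and value of joint pawl above 1.3 rad), for 0.1 s.
3. the pawl is in the teeth again, the slot is up, and the tooth is leaned onto the pawl hard enough to prove it (12 to 50 N between them) (value of joint drum between -0.14 and 0.14 rad and value of joint pawl below 0.05 rad and contact force between pawl and ratchet between 12 and 50 N), for 0.3 s.
At the end, for the whole second after the job is handed in: The strap slot faces straight up within 0.14 rad (8 degrees), the pawl is seated in the teeth (within 0.05 rad of fully down), the drum is at rest, and the robot has let go (value of joint drum between -0.14 and 0.14 rad and value of joint pawl below 0.05 rad and velocity of joint drum between -0.05 and 0.05 rad/s); the robot touches nothing.
It fails at once if the wheel is forced against the pawl (more than 50 N between tooth and pawl) (contact force between pawl and ratchet above 50 N).
It fails at once if a bystander is shifted more than 25 mm (distance of any of papered_stone, dark_stone, glue_jug, glue_tub, brush, spanner, scissors, tub_lid from where it was at the start of the episode above 0.025 m).
It also fails if it takes over 72 s, if anything falls off the work surface, if the arm or the gripper's body presses on something with over 40 N, if the wrist force passes 120 N, or if a joint passes its speed limit or range.

## Working session

There is one attempt and no reset: what is moved stays moved. The work goes in short steps, Python scripts to look and compute and a tool call to move; the robot and the scene stay as the last step left them, time stands still between calls to the robot, and variables do not carry over. Pictures are saved under pics/ and viewed, and the job is handed in when it is done.

Besides the shell and the picture viewer there is one more tool, called after ">>>" in YAML: its name, and indented under it one key for each argument. apply_moves: Moves the arm, as the interface text tells. Its arguments: {"type":"object","properties":{"delta_pos":{"type":"array"},"yaw":{"type":"array"},"gripper":{"type":"array"},"force":{"type":"number"}},"required":["delta_pos","yaw","gripper"]}

```bash
mkdir -p pics; ls
python3 - <<'E'
from plant import *
import cv2,numpy as np
print(get_state(), nose_length if not callable(nose_length) else nose_length())
for c in("scene","top"):
    im=snapshot(c); cv2.imwrite(f"pics/{c}0.png",im[:,:,::-1]); print(camera_params(c))
    for t in("winch","knob_mid","grip_mid","slot","ratchet"):
        r=spot_point(t,c); print(c,t,[(x["score"],np.round(x["pixel"],1)) for x in r[:3]])
E
```

```text
pics
{'clock': 0.0, 'q': array([-1.20121135,  0.69004788, -0.19448601,  1.56634997,  0.15731615,
        0.90251257, -0.21505359]), 'qd': array([ 0.00071477,  0.00073404, -0.00068812,  0.00076014,  0.00121989,
       -0.00014903, -0.0003824 ]), 'joint_torque': array([ 1.13079039e-07, -5.27566767e+01, -1.26690120e+00, -1.53438127e+01,
       -5.25796157e-02,  6.39737671e-03,  1.73513486e-04]), 'tool_pos': array([0.2057887 , 0.58942766, 0.22056792]), 'eef_rot': array([ 0.11744052,  0.69722666, -0.11879766,  0.69711536]), 'contact_force': array([ 0.00327555, -0.02795207, -0.58951774]), 'moment': array([-0.04543234,  0.01984383,  0.0126072 ]), 'opening': 0.9941036463045653} 0.014
{'fovy': 50.31227145882576, 'cx': 250.6117509730835, 'cy': 199.85770620296594, 'position': array([ 1.37855465, -0.03257128,  1.12499775]), 'orientation': array([ 0.6999022 ,  0.62604635, -0.2330862 , -0.25273246])}
scene winch [(0.97, array([256.1, 232.3]))]
scene knob_mid []
scene grip_mid [(0.67, array([223.2, 194.6]))]
scene slot [(0.96, array([262.4, 204.9])), (0.63, array([282.5, 168. ]))]
scene ratchet [(0.84, array([278.4, 197.9])), (0.68, array([257.3, 230.2]))]
{'fovy': 46.56195213435593, 'cx': 254.49548896866116, 'cy': 185.6114692532041, 'position': array([0.50248377, 0.03761037, 1.51893607]), 'orientation': array([-0.70416609,  0.7094992 , -0.02212576,  0.01647611])}
top winch [(0.94, array([240.8, 191.9])), (0.24, array([266.7, 146.7]))]
top knob_mid [(0.64, array([211.4, 200.6]))]
top grip_mid [(0.22, array([213. , 200.2]))]
top slot [(0.57, array([238.2, 181.9])), (0.2, array([168.1, 209.2]))]
top ratchet [(0.67, array([220.8, 191.5]))]
```

Run:
```python
import cv2
for c in("scene","top"):
    im=cv2.imread(f"pics/{c}0.png")
    cv2.imwrite(f"pics/{c}0z.png",cv2.resize(im[100:280,140:380],None,fx=3.3,fy=3.3,interpolation=cv2.INTER_CUBIC))
```

```text
(no output)
```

View pics/scene0.png

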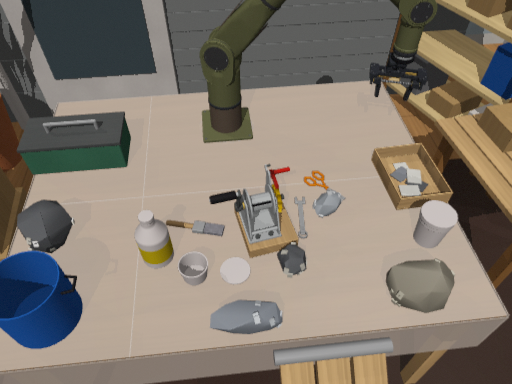

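View pics/top0.png

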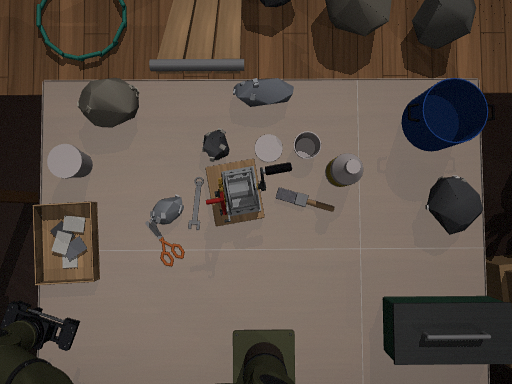

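```bash
ls pics
```

```text
scene0.png
scene0z.png
top0.png
top0z.png
```

View pics/scene0z.png

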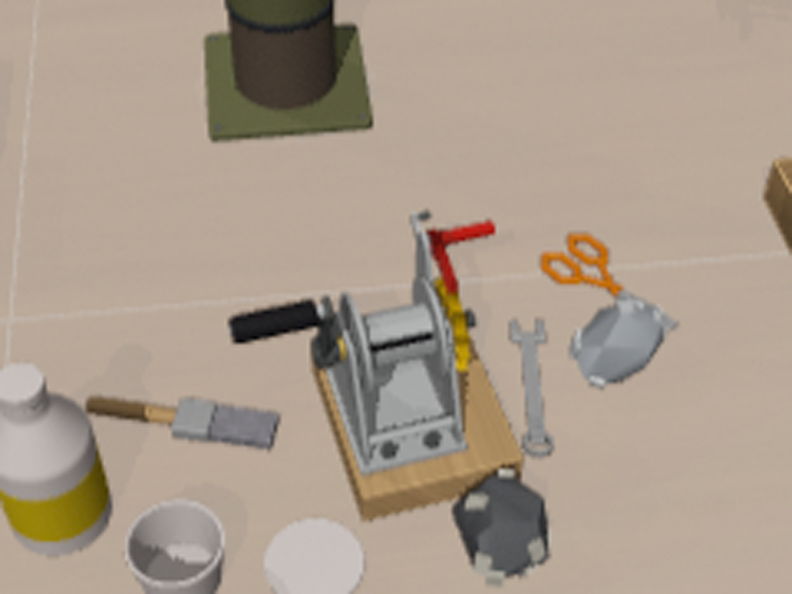

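View pics/top0z.png

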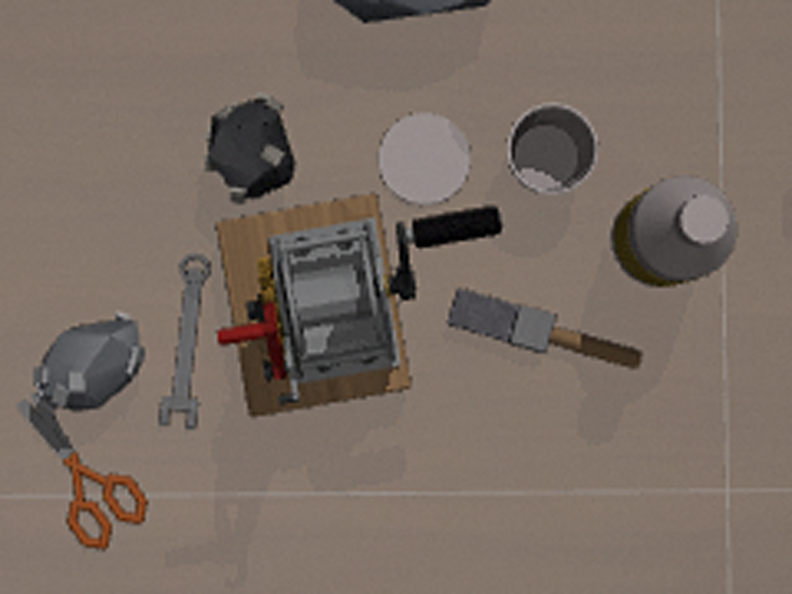

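```bash
cat > h.py <<'E'
import numpy as np, cv2
from scipy.spatial.transform import Rotation as R
from scipy.optimize import least_squares
from plant import *
def proj(c,P):
    p=camera_params(c); f=192/np.tan(np.radians(p["fovy"])/2)
    q=R.from_quat(p["orientation"]).inv().apply(np.atleast_2d(P)-p["position"])
    return np.c_[p["cx"]+f*q[:,0]/q[:,2],p["cy"]+f*q[:,1]/q[:,2]]
def W(pose,P): # winch->world, m
    x,y,a=pose; return R.from_euler("z",a).apply(np.atleast_2d(P))+[x,y,0]
def grip(d): return np.array([.105*np.sin(d-.698),-.118,.150+.105*np.cos(d-.698)])
def slot(d): return np.array([.026*np.sin(d),0,.150+.026*np.cos(d)])
def knob(p): # angle from straight up = p-0.88 towards -x
    t=p-.88; return np.array([-.058-.052*np.sin(t),.084,.206+.052*np.cos(t)])
E
python3 - <<'E'
from h import *
z=lambda a:np.array(a)/3.3+[140,100]-0.35
tc=z([(217,222),(378,195),(410,385),(250,415)]); B=np.array([(.1,.0825,.045),(.1,-.0825,.045),(-.1,-.0825,.045),(-.1,.0825,.045)])
gt=z([(414,230),(500,220)]); gs=z([(232,330),(318,308)])  # grip ends
kt=z([(220,336),(272,328)]); ks=z([(494,228),(441,239)])
gt_m,gs_m=z([(457,226)])[0],z([(274,321)])[0]
kt_m,ks_m=z([(246,332)])[0],z([(468,233)])[0]
sl_t,sl_s=None,z([(402,341)])[0]
print(knob(0),knob(.16))
def res(v,full=False):
    pose=v[:3]; d=v[3]; pw=v[4]
    r=[(proj("top",W(pose,B))-tc)*.7,
       proj("top",W(pose,grip(d)))-gt_m,proj("scene",W(pose,grip(d)))-gs_m,
       proj("top",W(pose,knob(pw)))-kt_m,proj("scene",W(pose,knob(pw)))-ks_m,
       proj("scene",W(pose,slot(d)))-sl_s]
    return np.vstack(r) if full else np.vstack(r).ravel()
s=least_squares(res,[.5,.07,.15,1.4,0.05],loss="soft_l1")
np.set_printoptions(precision=4,suppress=True)
print(s.x); print(res(s.x,True))
print("knob",W(s.x[:3],knob(0)),"stop",W(s.x[:3],knob(1.75)),"grip",W(s.x[:3],grip(s.x[3])))
E
```

```text
[-0.01792158  0.084       0.23913186] [-0.023712   0.084      0.2450939]
[0.5641 0.0715 0.1835 1.0455 0.0396]
[[ 3.5506 -0.2801]
 [ 3.6144 -1.1154]
 [ 4.9239  0.0745]
 [ 4.4214  0.404 ]
 [-0.9679  0.2054]
 [ 0.2662 -0.0847]
 [-2.7256  0.4785]
 [ 2.1802  0.0661]
 [-0.4429  0.3142]]
knob [[0.5312 0.1508 0.2391]] stop [[0.4527 0.1363 0.2395]] grip [[ 0.6208 -0.038   0.2487]]
```

Run:
```python
from h import *
z=lambda a:np.array(a)/3.3+[140,100]-0.35
tc=z([(217,222),(378,195),(410,385),(250,415)]); B=np.array([(.1,.0825,.045),(.1,-.0825,.045),(-.1,-.0825,.045),(-.1,.0825,.045)])
gt_m,gs_m=z([(457,226)])[0],z([(274,321)])[0]
kt_m,ks_m=z([(246,332)])[0],z([(468,233)])[0]
sl_s=z([(402,341)])[0]
def res(v,full=False):
    pose=v[:3]; d=v[3]; pw=v[4]
    r=[(proj("top",W(pose,B+[v[5],v[6],0]))-tc)*.7,
       proj("top",W(pose,grip(d)))-gt_m,proj("scene",W(pose,grip(d)))-gs_m,
       proj("top",W(pose,knob(pw)))-kt_m,proj("scene",W(pose,knob(pw)))-ks_m,
       proj("scene",W(pose,slot(d)))-sl_s]
    return np.vstack(r) if full else np.vstack(r).ravel()
s=least_squares(res,[.5,.07,.15,1.4,0.05,0,0])
np.set_printoptions(precision=4,suppress=True)
print(s.x); print(res(s.x,True))
print("knob",W(s.x[:3],knob(0)),"stop",W(s.x[:3],knob(1.75)),"grip",W(s.x[:3],grip(s.x[3])))
# overlay model
v=s.x
pts={"k":(W(v[:3],[knob(v[4])+[0,-.02,0],knob(v[4])+[0,.02,0]]),(255,0,255)),
"g":(W(v[:3],[grip(v[3])+[0,-.0375,0],grip(v[3])+[0,.0375,0]]),(0,255,0)),
"s":(W(v[:3],[slot(v[3])+[0,-.034,0],slot(v[3])+[0,.034,0]]),(255,255,0)),
"axis":(W(v[:3],[[0,-.049,.15],[0,.062,.15]]),(0,0,255)),
"piv":(W(v[:3],[[-.058,.049,.206],[-.058,.084,.206]]),(255,0,0))}
for c in("top","scene"):
    im=cv2.imread(f"pics/{c}0.png"); o=np.array([140,100]); im=cv2.resize(im[100:280,140:380],None,fx=3.3,fy=3.3,interpolation=cv2.INTER_CUBIC)
    for k,(P,col) in pts.items():
        q=((proj(c,P)-o+.35)*3.3).astype(int); cv2.line(im,tuple(map(int,q[0])),tuple(map(int,q[1])),col,1)
    cv2.imwrite(f"pics/{c}0o.png",im)
```

```text
[0.5644 0.0682 0.1826 1.0501 0.0515 0.003  0.0227]
[[-0.5541 -0.0786]
 [-0.471  -0.8829]
 [ 0.7711  0.3223]
 [ 0.2489  0.6205]
 [ 0.1874 -0.0058]
 [-0.8896  0.2163]
 [-1.5531  0.4937]
 [ 1.0703  0.035 ]
 [-1.5205  0.513 ]]
knob [[0.5315 0.1475 0.2391]] stop [[0.453  0.133  0.2395]] grip [[ 0.6214 -0.0413  0.2486]]
```

View pics/scene0o.png

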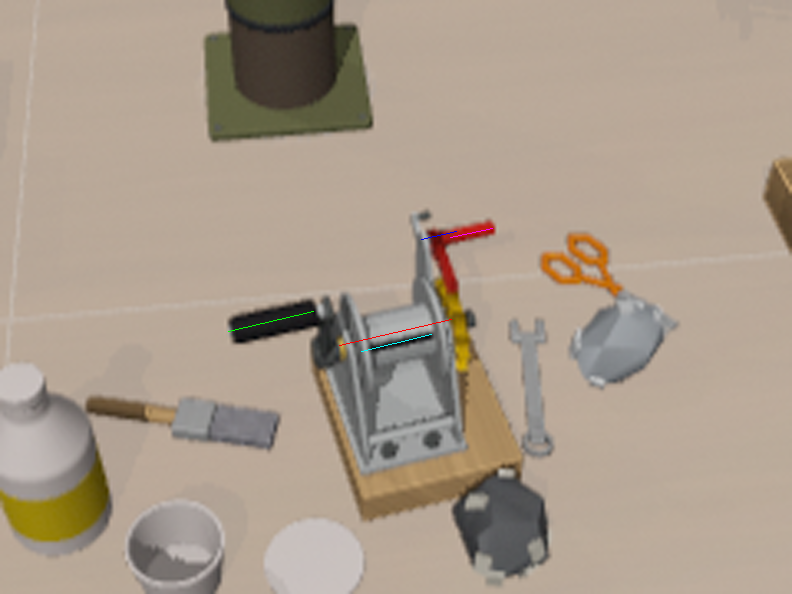

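View pics/top0o.png

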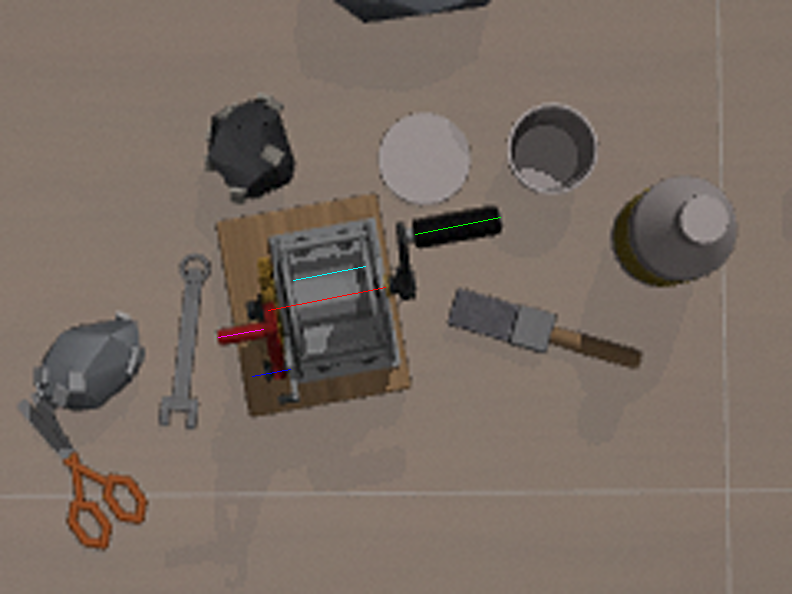

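```bash
cat >> h.py <<'E'
np.set_printoptions(precision=4,suppress=True)
POSE=np.array([.5644,.0682,.175])
def here():
    s=get_state(); Rm=R.from_quat(s["eef_rot"]); p=s["tool_pos"]
    wp=R.from_euler("z",-POSE[2]).apply(p-[POSE[0],POSE[1],0])
    ty=Rm.as_matrix()[:,1]; yawy=np.arctan2(ty[1],ty[0])
    print("clk %.2f"%s["clock"],"tcp",p,"winch mm",wp*1e3,"tooly yaw %.3f"%yawy,"down",Rm.as_matrix()[:,0],"F",s["contact_force"],"Fw",R.from_euler("z",-POSE[2]).apply(s["contact_force"]),"op %.3f"%s["opening"])
    return s,Rm,p,yawy
def plan(targets,ang=None):
    """targets in winch mm; prints tool-axis cm"""
    s,Rm,p,yy=here()
    if ang is None: ang=POSE[2]
    d=(ang-yy+np.pi/2)%np.pi-np.pi/2
    print("yaw(tool x) about",-d*Rm.as_matrix()[2,0]*-1)
    for t in targets:
        w=W(POSE,np.array(t)/1e3)[0]; print(t,"->",np.round(Rm.inv().apply(w-p)*100,2))
E
python3 - <<'E'
from h import *
plan([(18,88,340),(18,88,244),(-67,88,244)])
for t in ["glue_jug","papered_stone"]:
    r=spot_point(t,"top"); print(t,r[:1])
E
```

```text
clk 0.60 tcp [0.2059 0.5901 0.2215] winch mm [-262.1263  576.3694  221.4626] tooly yaw 1.235 down [ 0.      0.0001 -1.    ] F [-0.2198 -0.1391 -0.9817] Fw [-0.2407 -0.0987 -0.9817] op 1.000
yaw(tool x) about 1.0600289490692554
(18, 88, 340) -> [-11.86 -28.91  48.31]
(18, 88, 244) -> [ -2.26 -28.91  48.31]
(-67, 88, 244) -> [ -2.26 -33.06  40.9 ]
glue_jug [{'pixel': [338.3, 172.8], 'score': 0.9}]
papered_stone [{'pixel': [168.9, 208.5], 'score': 0.85}]
```

>>> apply_moves:
  delta_pos:
    - [-4,0,0]
    - [-8,-1,2]
    - [-11.9,-3,5]
    - [-11.9,-5.5,9]
    - [-11.9,-8,13]
    - [-11.9,-10,17]
    - [-11.9,-12,21]
    - [-11.9,-14.5,25]
    - [-11.9,-17,29]
    - [-11.9,-19,33]
  yaw: [0.1,0.2,0.3,0.4,0.5,0.6,0.7,0.8,0.9,1.0]
  gripper: [0,0,0,0,0,0,0,0,0,0]

```text
clock: 1.53
tool_pos: [0.4275, 0.3315, 0.3408]
eef_rot: [0.439, 0.554, -0.439, 0.554]
contact_force: [0.0, 0.3, 0.1]
opening: 0.269
```

Run:
```python
from h import *
plan([(18,88,340),(18,88,244),(-67,88,244)])
```

```text
clk 1.53 tcp [0.4275 0.3315 0.3408] winch mm [-89.0064 283.1124 340.8032] tooly yaw 0.230 down [ 0.0002  0.0005 -1.    ] F [0.0094 0.3347 0.0692] Fw [0.0675 0.328  0.0692] op 0.269
yaw(tool x) about 0.05531204971451763
(18, 88, 340) -> [ 0.07  9.61 20.07]
(18, 88, 244) -> [ 9.67  9.6  20.08]
(-67, 88, 244) -> [ 9.67  1.12 19.61]
```

>>> apply_moves:
  delta_pos:
    - [0,2,4]
    - [0,4,8]
    - [0,6,12]
    - [0,8,16]
    - [0,9.6,20.1]
    - [0,9.6,20.1]
    - [0,9.6,20.1]
  yaw: [0.055,0.055,0.055,0.055,0.055,0.055,0.055]
  gripper: [0,0,0,0,0,0,0]

```text
clock: 2.12
tool_pos: [0.5696, 0.1514, 0.3407]
eef_rot: [0.456, 0.538, -0.457, 0.541]
contact_force: [0.8, 0.0, 0.4]
opening: 0.008
```

Run:
```python
from h import *
plan([(18,88,244),(-67,88,244)])
for c in("scene","top"):
    im=snapshot(c); cv2.imwrite(f"pics/{c}1.png",cv2.resize(im[90:270,140:380,::-1],None,fx=3.3,fy=3.3,interpolation=cv2.INTER_CUBIC))
```

```text
clk 2.12 tcp [0.5696 0.1514 0.3407] winch mm [ 19.5778  81.0404 340.669 ] tooly yaw 0.166 down [ 0.0021 -0.003  -1.    ] F [0.7535 0.0357 0.4232] Fw [ 0.7482 -0.096   0.4232] op 0.008
yaw(tool x) about -0.00896643846660429
(18, 88, 244) -> [ 9.66 -0.18 -0.73]
(-67, 88, 244) -> [ 9.65 -8.68 -0.65]
```

View pics/scene1.png

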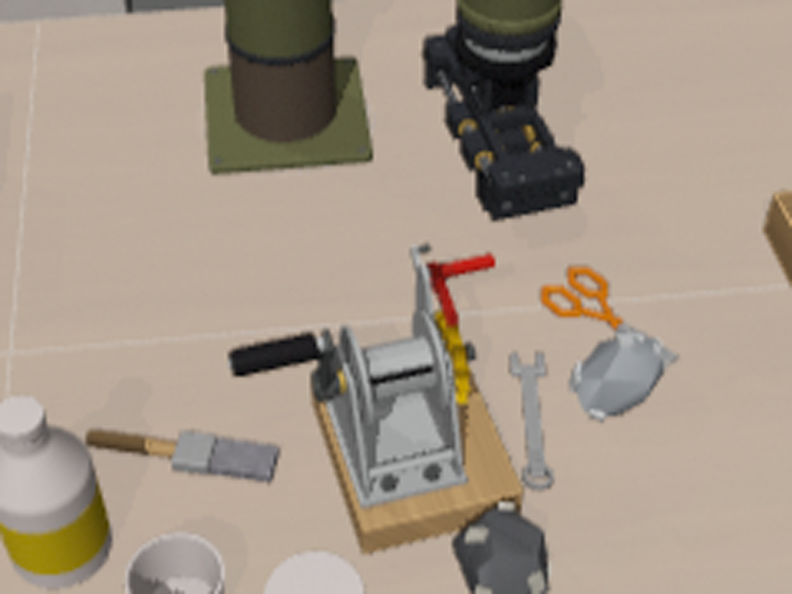

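Run:
```python
from h import *
s=get_state(); p=s["tool_pos"]
for c,o in(("scene",(140,90)),("top",(140,90))):
    print(c,(proj(c,[p,p-[0,0,.014],p+[0,0,.05]])-o)*3.3)
```

```text
scene [[495.5451 212.2479]
 [494.487  224.3197]
 [499.4929 167.2088]]
top [[215.8569 316.8648]
 [217.6203 317.7925]
 [209.2028 313.3642]]
```

View pics/top1.png

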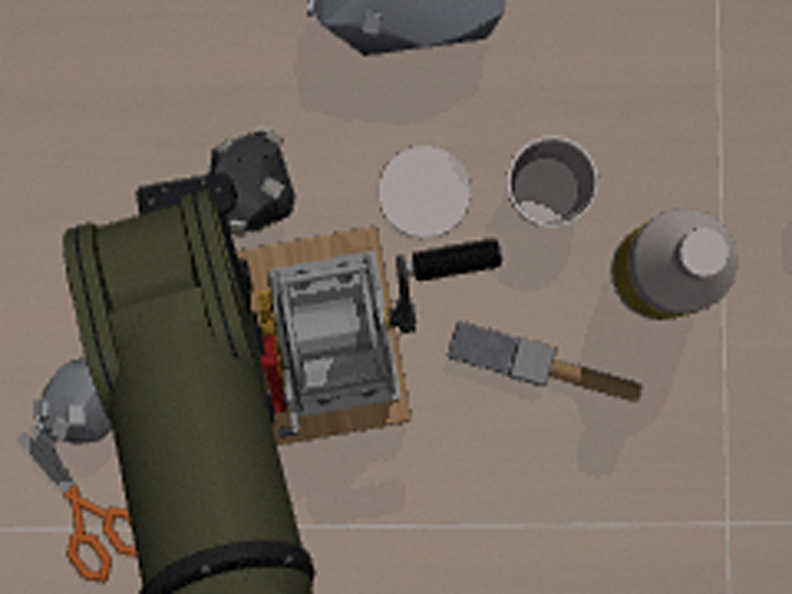

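>>> apply_moves:
  delta_pos:
    - [3,0,-0.4]
    - [6,-0.2,-0.7]
    - [8,-0.2,-0.7]
    - [9.6,-0.2,-0.7]
    - [9.6,-0.2,-0.7]
  yaw: [0,0,0,0,0]
  gripper: [0,0,0,0,0]

```text
clock: 2.63
tool_pos: [0.5599, 0.1665, 0.2414]
eef_rot: [0.452, 0.545, -0.455, 0.54]
contact_force: [-1.3, 0.7, -0.2]
opening: 0.002
```

Run:
```python
from h import *
plan([(18,88,244),(-67,88,244)])
for c in("scene",):
    im=snapshot(c); cv2.imwrite(f"pics/{c}2.png",cv2.resize(im[90:270,140:380,::-1],None,fx=3.3,fy=3.3,interpolation=cv2.INTER_CUBIC))
```

```text
clk 2.63 tcp [0.5599 0.1665 0.2414] winch mm [ 12.6769  97.5849 241.409 ] tooly yaw 0.179 down [-0.0077  0.0004 -1.    ] F [-1.257   0.6825 -0.175 ] Fw [-1.119   0.8909 -0.175 ] op 0.002
yaw(tool x) about 0.003502764634496463
(18, 88, 244) -> [-0.26  0.53  0.96]
(-67, 88, 244) -> [-0.2  -7.97  0.93]
```

View pics/scene2.png

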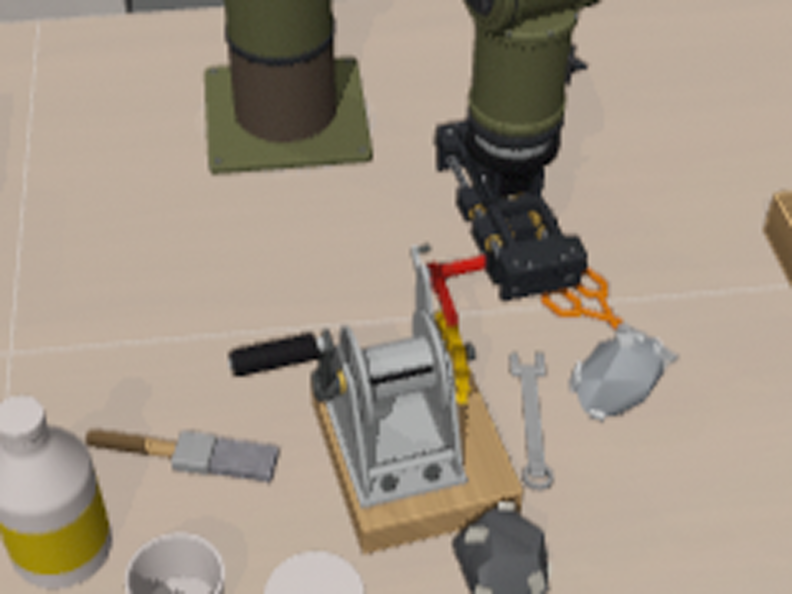

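>>> apply_moves:
  delta_pos:
    - [-0.3,0.5,1.1]
    - [-0.3,0.5,1.1]
    - [-0.3,0.5,1.1]
    - [-0.3,0.5,1.1]
  yaw: [0,0,0,0]
  gripper: [0,0,0,0]

```text
clock: 3.02
tool_pos: [0.5689, 0.1565, 0.2474]
eef_rot: [0.454, 0.543, -0.454, 0.541]
contact_force: [-0.8, -0.3, -0.3]
opening: 0.002
```

Run:
```python
from h import *
plan([(18,86,244),(-67,86,244)])
s=get_state(); p=s["tool_pos"]
print((proj("scene",[p,p-[0,0,.014],p+[0,0,.05]])-(140,90))*3.3)
im=snapshot("scene"); cv2.imwrite("pics/scene3.png",cv2.resize(im[120:220,200:333,::-1],None,fx=6,fy=6,interpolation=cv2.INTER_CUBIC))
```

```text
clk 3.02 tcp [0.5689 0.1565 0.2474] winch mm [ 19.8345  86.1745 247.4191] tooly yaw 0.177 down [-0.0024  0.002  -1.    ] F [-0.7749 -0.2666 -0.2835] Fw [-0.8095 -0.1276 -0.2835] op 0.002
yaw(tool x) about 0.0022349419672262885
(18, 86, 244) -> [ 0.34 -0.18  0.02]
(-67, 86, 244) -> [ 0.36 -8.68 -0.  ]
[[488.0081 290.4251]
 [487.0772 301.1149]
 [491.4725 250.6445]]
```

View pics/scene3.png

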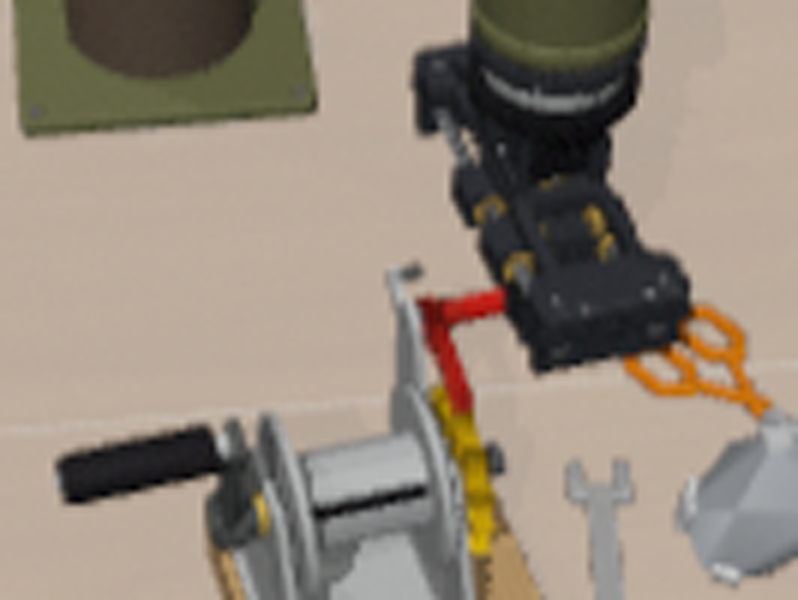

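Run:
```python
from h import *
P=[(20+a,86+b,247+h) for a in(-93,93) for b in(-37,37) for h in (50,100)]
P+=[(20,86,247),(20,86,233)]
print(np.c_[P,(proj("scene",W(POSE,np.array(P)/1e3))-(200,120))*6])
```

```text
[[-73.      49.     297.     399.5458 164.3031]
 [-73.      49.     347.     401.6306  86.8441]
 [-73.     123.     297.     540.4407 135.2066]
 [-73.     123.     347.     547.0225  57.6469]
 [113.      49.     297.     525.33   434.6306]
 [113.      49.     347.     532.165  358.4505]
 [113.     123.     297.     679.4305 399.4003]
 [113.     123.     347.     691.6594 322.8755]
 [ 20.      86.     247.     527.0135 348.9431]
 [ 20.      86.     233.     525.3235 368.3681]]
```

>>> apply_moves:
  delta_pos:
    - [0.3,-0.5,0.6]
    - [0.3,-1.5,0.6]
    - [0.3,-2.5,0.6]
    - [0.3,-3.5,0.6]
    - [0.3,-3.5,0.6]
  yaw: [0,0,0,0,0]
  gripper: [0,0,0,0,0]

```text
clock: 3.48
tool_pos: [0.533, 0.1436, 0.2442]
eef_rot: [0.453, 0.544, -0.455, 0.541]
contact_force: [0.2, -0.1, -0.2]
opening: 0.005
```

Run:
```python
from h import *
plan([(-50,80,244),(-67,80,244)])
im=snapshot("scene"); cv2.imwrite("pics/scene4.png",cv2.resize(im[120:220,200:333,::-1],None,fx=6,fy=6,interpolation=cv2.INTER_CUBIC))
```

```text
clk 3.48 tcp [0.533  0.1436 0.2442] winch mm [-17.8046  79.7334 244.2369] tooly yaw 0.177 down [-0.0054  0.0014 -1.    ] F [ 0.2457 -0.137  -0.1933] Fw [ 0.218  -0.1777 -0.1933] op 0.005
yaw(tool x) about 0.0024382249300503077
(-50, 80, 244) -> [ 0.04 -3.22 -0.03]
(-67, 80, 244) -> [ 0.05 -4.92 -0.04]
```

View pics/scene4.png

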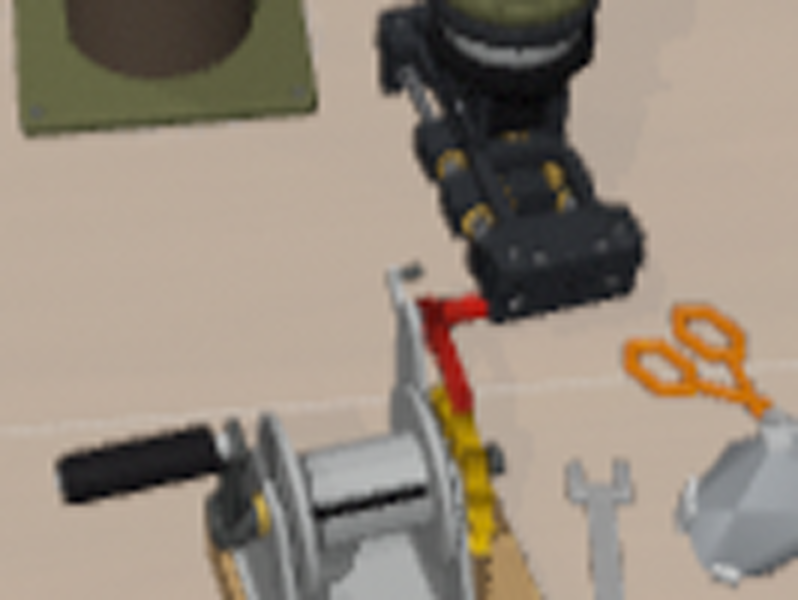

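Run:
```python
from h import *
print(proj("scene",[[0,0,0],[.09,0,0]]),proj("top",[[0,0,0],[.09,0,0]]))
s=get_state()
p=s["tool_pos"]
print("tip",(proj("scene",[p,p-[0,0,.014],p+[0,0,.1]])-(200,120))*6)
im=snapshot("top")
cv2.imwrite("pics/top4.png",cv2.resize(im[120:240,180:340,::-1],None,fx=5,fy=5,interpolation=cv2.INTER_CUBIC))
for t in("knob_mid","pawl","ratchet","winch"):
    for f in (spot_point,boxes_of):
        r=f(t,"scene"); print(t,[(x["score"],np.round(x.get("pixel",x.get("bbox")),1)) for x in r[:2]])
```

```text
[[226.1069 124.4542]
 [227.6087 138.3944]] [[263.3891 360.6777]
 [263.1515 333.2702]]
tip [[490.7155 304.2152]
 [489.3715 323.6572]
 [501.0423 154.8272]]
knob_mid [(0.48, array([280.1, 170.7])), (0.48, array([258.6, 233. ]))]
knob_mid []Traceback (most recent call last):
  File "<stdin>", line 10, in <module>
ValueError: it knows: brush, dark_stone, glue_jug, glue_tub, grip_mid, knob_mid, papered_stone, ratchet, scissors, slot, spanner, tub_lid, winch
```

View pics/top4.png

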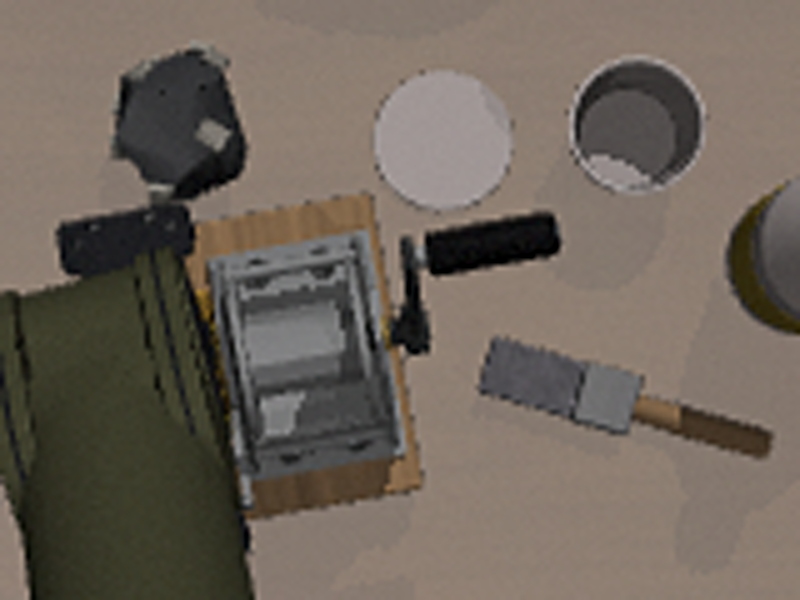

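Run:
```python
from h import *
def tri(s,t):
    s=np.array(s)/6+[200,120]-.4; t=np.array(t)/5+[180,120]-.4
    f=lambda P:np.r_[(proj("scene",P)-s)[0],(proj("top",P)-t)[0]]
    r=least_squares(f,[.55,.15,.3]); 
    w=R.from_euler("z",-POSE[2]).apply(r.x-[POSE[0],POSE[1],0]); return w*1e3,np.round(r.fun,1)
print("right top",tri((640,212),(62,225)))
print("left top",tri((478,250),(190,205)))
s,Rm,p,y=here()
# check grip ends and knob
```

```text
right top (array([ 74.9369, 108.1643, 384.433 ]), array([-0.2,  0. , -0.2, -0. ]))
left top (array([ 72.7464,  38.8806, 379.221 ]), array([ 1.3, -0.1,  1.3,  0.1]))
clk 3.68 tcp [0.5359 0.1445 0.2444] winch mm [-14.7658  80.1009 244.3864] tooly yaw 0.177 down [-0.0021  0.0021 -1.    ] F [1.2047 0.8292 0.3137] Fw [1.3306 0.6068 0.3137] op 0.008
```

Run:
```python
from h import *
im=snapshot("scene")[:,:,::-1]; o=cv2.imread("pics/scene0.png")
a=[cv2.resize(x[155:200,260:310],None,fx=8,fy=8,interpolation=cv2.INTER_CUBIC) for x in (o,im)]
a=np.hstack(a); a=np.clip(a.astype(float)*1.3,0,255).astype(np.uint8)
cv2.imwrite("pics/cmp5.png",a)
for pw in(0,.2,.4,.6,.9):
    k=knob(pw); print(pw,(proj("scene",W(POSE,[k-[0,.02,0],k,k+[0,.02,0]]))-(260,155))*8)
```

```text
0 [[132.2096 141.3911]
 [182.6283 130.365 ]
 [232.7647 119.4006]]
0.2 [[126.6975 114.2612]
 [177.172  103.3025]
 [227.3636  92.4052]]
0.4 [[119.9242  87.7716]
 [170.3743  76.8967]
 [220.542   66.0826]]
0.6 [[112.1956  63.104 ]
 [162.5424  52.3251]
 [212.6081  41.6063]]
0.9 [[ 99.5836  31.8411]
 [149.6395  21.219 ]
 [199.4176  10.6557]]
```

View pics/cmp5.png

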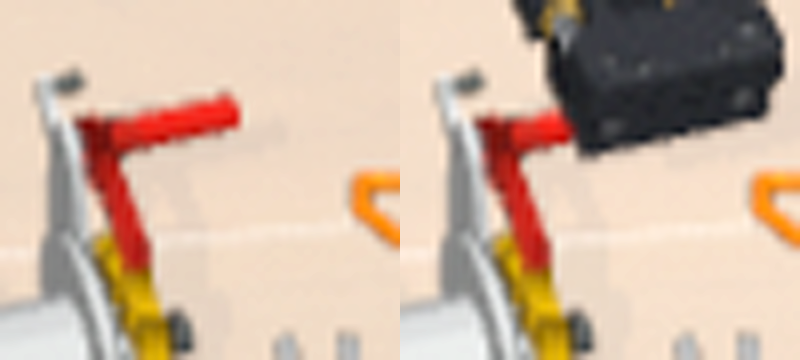

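Run:
```python
from h import *
def tri(s,t):
    f=lambda P:np.r_[(proj("scene",P)-s)[0],(proj("top",P)-t)[0]]
    r=least_squares(f,[.55,.15,.3]); 
    w=R.from_euler("z",-POSE[2]).apply(r.x-[POSE[0],POSE[1],0]); return r.x,w*1e3,np.round(r.fun,1)
z=lambda a:np.array(a)/3.3+[140,100]-0.35
print("knob end",tri(np.array((238,110))/8+[260,155]-.4,z((219,337))))
print("knob inner",tri(np.array((115,137))/8+[260,155]-.4,z((272,328))))
print("grip outer",tri(z((232,330)),z((500,220))))
print("grip inner",tri(z((318,308)),z((414,231))))
o=cv2.imread("pics/top0.png")
a=np.clip(cv2.resize(o[150:240,195:295],None,fx=8,fy=8,interpolation=cv2.INTER_CUBIC)*1.5,0,255).astype(np.uint8)
cv2.imwrite("pics/top0zz.png",a)
```

```text
knob end (array([0.5271, 0.1669, 0.2443]), array([-19.5366, 103.7202, 244.2959]), array([-0.4,  0. , -0.4, -0. ]))
knob inner (array([0.5344, 0.1202, 0.243 ]), array([-20.4438,  56.4576, 242.9535]), array([-0.1,  0. , -0.1, -0. ]))
grip outer (array([ 0.6265, -0.0765,  0.2483]), array([  35.9047, -153.3318,  248.2913]), array([-0.5,  0. , -0.6, -0. ]))
grip inner (array([ 0.6168, -0.0018,  0.2558]), array([ 39.3883, -78.0228, 255.8214]), array([-0.5,  0. , -0.5, -0. ]))
```

View pics/top0zz.png

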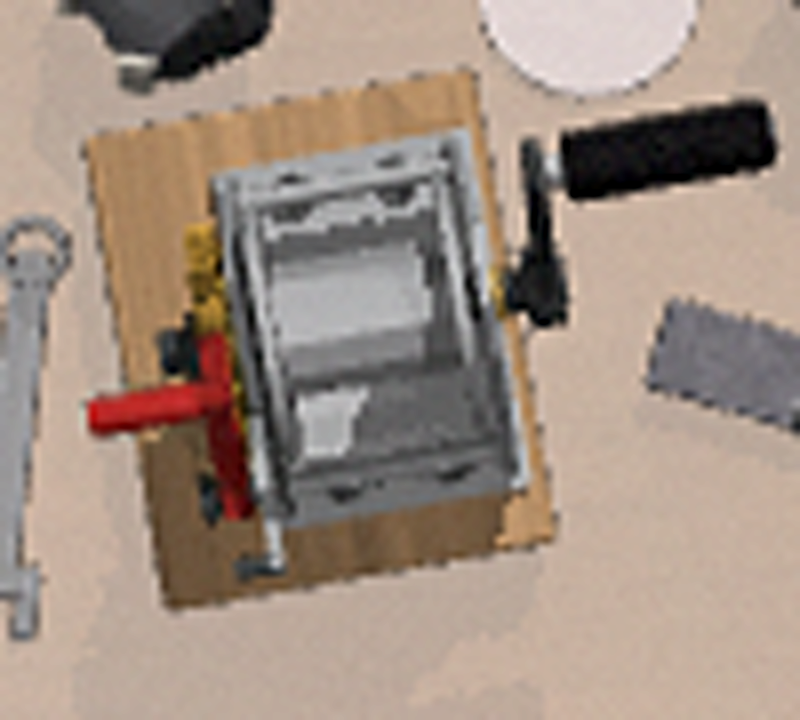

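Run:
```python
from h import *
s,Rm,p,y=here(); print(Rm.as_matrix())
for z in(.294,.32,.34,.36,.38):
    print(z,(proj("scene",W(POSE,[[.075,.043,z],[.075,.117,z]]))-(200,120)).ravel()*6)
```

```text
clk 3.73 tcp [0.5359 0.1446 0.2443] winch mm [-14.7793  80.1709 244.2943] tooly yaw 0.177 down [-0.0023  0.0021 -1.    ] F [-0.9932 -0.2582 -0.1184] Fw [-1.023  -0.0813 -0.1184] op 0.005
[[-0.0023  0.9843  0.1764]
 [ 0.0021  0.1764 -0.9843]
 [-1.     -0.0019 -0.0025]]
0.294 [484.8099 382.0835 635.994  348.2151]
0.32 [487.4971 343.0752 641.3357 309.0517]
0.34 [489.6308 312.1016 645.5756 277.9662]
0.36 [491.8251 280.2474 649.9346 246.0074]
0.38 [494.0827 247.4747 654.4178 213.138 ]
```

Run:
```python
from h import *
o=cv2.imread("pics/scene0.png")
x0,y0=355,40
a=np.clip(cv2.resize(o[y0:y0+75,x0:x0+90],None,fx=8,fy=8,interpolation=cv2.INTER_CUBIC)*1.6,0,255).astype(np.uint8)
p=np.array([0.2057887 , 0.58942766, 0.22056792])
M=R.from_quat([ 0.11744052,  0.69722666, -0.11879766,  0.69711536]).as_matrix()
for q,c in((p,(0,255,0)),(p+.014*M[:,0],(0,0,255)),(p+.014*M[:,0]+.044*M[:,1],(255,0,255)),(p+.014*M[:,0]-.044*M[:,1],(255,0,255)),(p-.05*M[:,0],(255,255,0))):
    u=((proj("scene",q)[0]-(x0,y0))+.5)*8; print(u); cv2.circle(a,tuple(int(v) for v in u),4,c,1)
cv2.imwrite("pics/g0.png",a)
```

```text
[274.3702 487.463 ]
[266.6988 512.9443]
[365.9058 525.7116]
[168.3748 500.2907]
[302.6951 393.379 ]
```

View pics/g0.png

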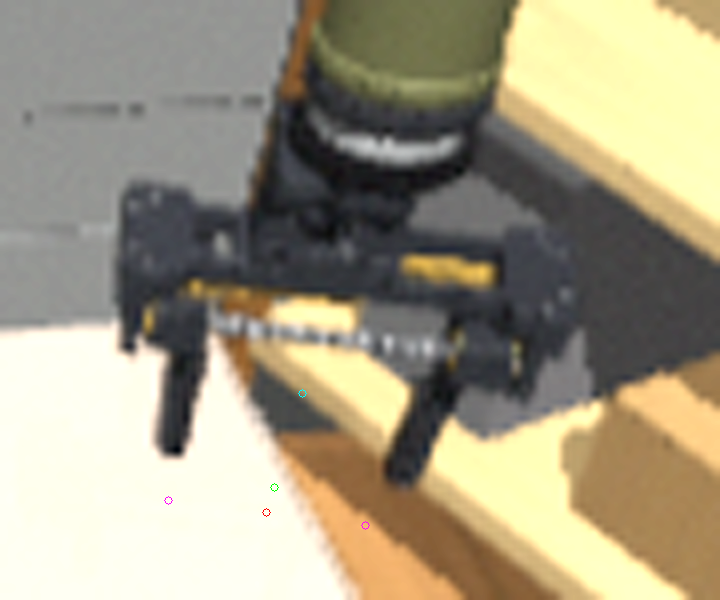

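>>> apply_moves:
  delta_pos:
    - [-2,1.5,0]
    - [-5,3.5,0]
    - [-7,5,0]
    - [-7,5,0]
    - [-7,5,0]
    - [-7,5,0]
    - [-7,5,0]
    - [-7,5,0]
  yaw: [0,0,0,0,0,0,0,0]
  gripper: [0,0,100,100,100,100,100,100]

```text
clock: 4.4
tool_pos: [0.5841, 0.153, 0.3131]
eef_rot: [0.453, 0.544, -0.454, 0.541]
contact_force: [0.1, -0.1, -0.7]
opening: 0.434
```

Run:
```python
from h import *
s,M,p,y=here(); M=M.as_matrix()
for c,x0,y0 in(("scene",240,90),("top",175,130)):
    o=snapshot(c)[:,:,::-1]
    a=np.clip(cv2.resize(o[y0:y0+95,x0:x0+100],None,fx=6,fy=6,interpolation=cv2.INTER_CUBIC)*1.8,0,255).astype(np.uint8)
    for q,cc in((p,(0,255,0)),(p+.014*M[:,0],(0,0,255)),(p+.014*M[:,0]+.044*M[:,1],(255,0,255)),(p+.014*M[:,0]-.044*M[:,1],(255,0,255)),(p-.05*M[:,0],(255,255,0))):
        u=((proj(c,q)[0]-(x0,y0))+.5)*6; print(u); cv2.circle(a,tuple(int(v) for v in u),4,cc,1)
    cv2.imwrite(f"pics/{c}6.png",a)
```

```text
clk 4.40 tcp [0.5841 0.153  0.3131] winch mm [ 34.1591  80.119  313.0719] tooly yaw 0.178 down [-0.005   0.0014 -1.    ] F [ 0.1011 -0.1233 -0.6849] Fw [ 0.0781 -0.139  -0.6849] op 0.434
[296.759  458.4661]
[294.9341 479.4796]
[327.4407 545.4415]
[263.9259 416.5583]
[303.5662 380.0807]
[201.8434 303.8659]
[204.7454 306.0687]
[187.5642 211.6952]
[221.9972 400.8295]
[190.9073 295.5646]
```

View pics/scene6.png

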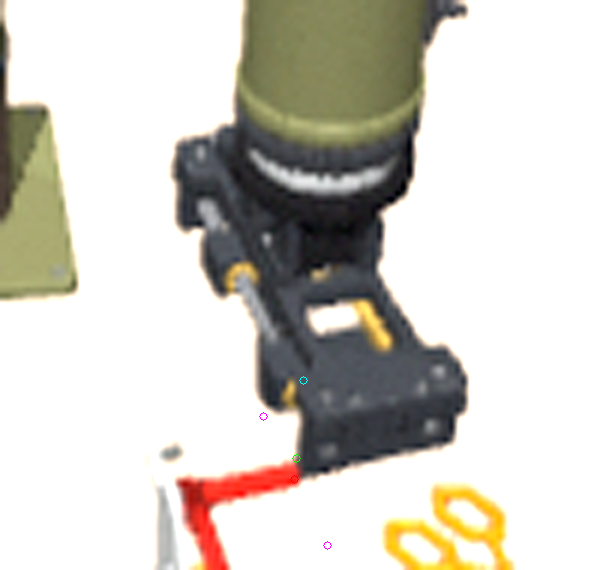

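View pics/top6.png

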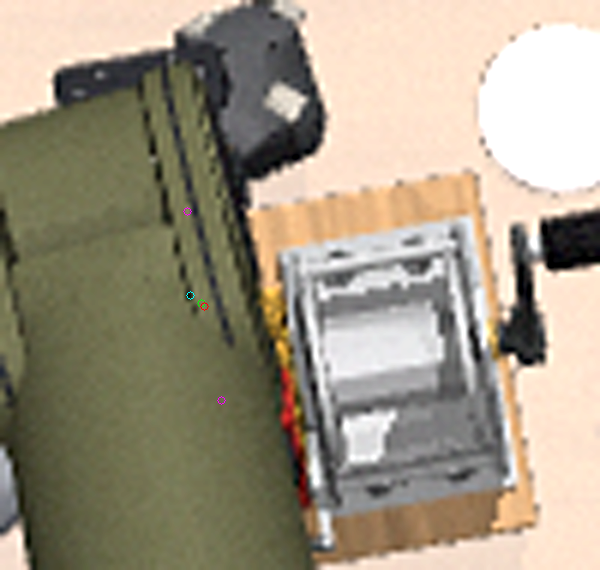

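>>> apply_moves:
  delta_pos:
    - [0,-1,0]
    - [0,-1,0]
    - [0,-1,0]
    - [2,-1,0]
    - [5,-1,0]
    - [8,-1,0]
    - [9.1,-1,0]
    - [9.1,-1,0]
    - [9.1,-1,0]
    - [9.1,-1,0]
  yaw: [0,0,0,0,0,0,0,0,0,0]
  gripper: [0,0,0,0,0,0,0,0,0,0]

```text
clock: 5.33
tool_pos: [0.5755, 0.1518, 0.2237]
eef_rot: [0.454, 0.543, -0.453, 0.541]
contact_force: [-0.2, 0.3, 1.0]
opening: 0.003
```

```bash
cat >> h.py <<'E'
def pic(name,c="scene",x0=240,y0=110,w=110,h=90,k=6,g=1.3):
    o=snapshot(c)[:,:,::-1]
    a=np.clip(cv2.resize(o[y0:y0+h,x0:x0+w],None,fx=k,fy=k,interpolation=cv2.INTER_CUBIC)*g,0,255).astype(np.uint8)
    cv2.imwrite(f"pics/{name}.png",a)
E
python3 - <<'E'
from h import *
plan([(-12,80,222),(-67,80,222)])
pic("s7")
E
```

```text
clk 5.33 tcp [0.5755 0.1518 0.2237] winch mm [ 25.5014  80.3523 223.6812] tooly yaw 0.177 down [-0.0015  0.0024 -1.    ] F [-0.1999  0.2711  1.0275] Fw [-0.1496  0.3018  1.0275] op 0.003
yaw(tool x) about 0.002463498798726841
(-12, 80, 222) -> [ 0.17 -3.75  0.03]
(-67, 80, 222) -> [ 0.18 -9.25  0.01]
```

View pics/s7.png

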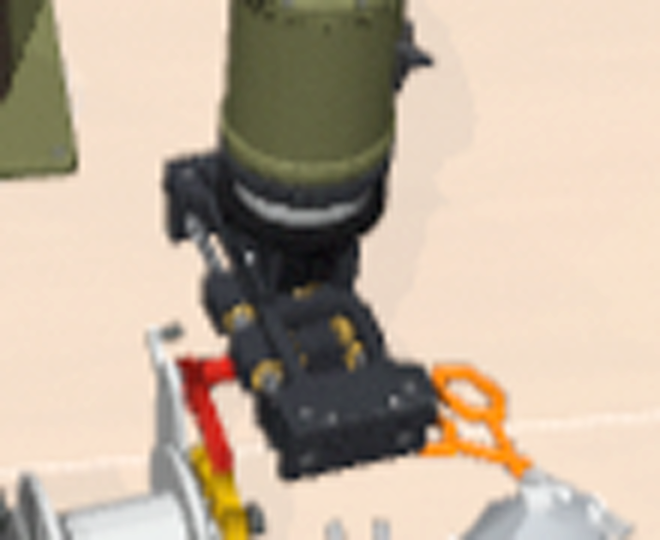

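>>> apply_moves:
  delta_pos:
    - [0.2,-1,0]
    - [0.2,-2,0]
    - [0.2,-3,0]
    - [0.2,-4,0]
    - [0.2,-5,0]
    - [0.2,-5,0]
  yaw: [0,0,0,0,0,0]
  gripper: [0,0,0,0,0,0]

```text
clock: 5.88
tool_pos: [0.5411, 0.1459, 0.2311]
eef_rot: [0.465, 0.535, -0.443, 0.549]
contact_force: [14.3, 2.0, 21.5]
opening: 0.003
```

Run:
```python
from h import *
plan([(-50,80,222),(-67,80,222)])
pic("s8")
```

```text
clk 5.88 tcp [0.5411 0.1459 0.2311] winch mm [ -9.3836  80.601  231.1021] tooly yaw 0.176 down [ 0.0345  0.0119 -0.9993] F [14.2818  2.0085 21.5408] Fw [14.4133 -0.5088 21.5408] op 0.003
yaw(tool x) about 0.0011853241603800072
(-50, 80, 222) -> [ 0.76 -4.09  0.06]
(-67, 80, 222) -> [ 0.7  -5.79  0.06]
```

View pics/s8.png

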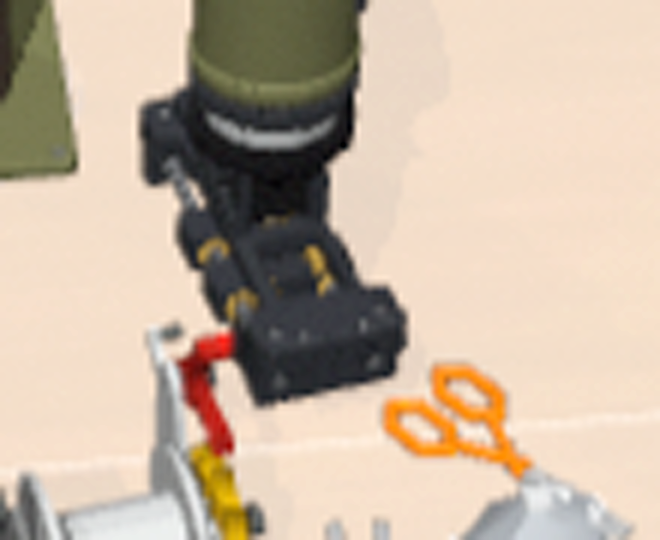

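>>> apply_moves:
  delta_pos:
    - [-0.3,1,0]
    - [-0.2,2.5,0]
    - [0.5,4,0]
    - [2,4,0]
    - [3.3,4,0]
    - [3.3,4,0]
    - [3.3,4,0]
    - [3.3,4,0]
  yaw: [0,0,0,0,0,0,0,0]
  gripper: [0,0,0,0,0,0,0,0]

```text
clock: 6.6
tool_pos: [0.5826, 0.1535, 0.2008]
eef_rot: [0.466, 0.535, -0.442, 0.549]
contact_force: [0.3, -0.5, -0.0]
opening: 0.004
```

Run:
```python
from h import *
plan([(-12,80,195),(-67,80,195)])
pic("s9")
```

```text
clk 6.60 tcp [0.5826 0.1535 0.2008] winch mm [ 32.7345  80.8657 200.8418] tooly yaw 0.176 down [ 0.0362  0.0124 -0.9993] F [ 0.2901 -0.539  -0.0337] Fw [ 0.1918 -0.5813 -0.0337] op 0.004
yaw(tool x) about 0.0011405109745039313
(-12, 80, 195) -> [ 0.41 -4.49  0.08]
(-67, 80, 195) -> [ 0.21 -9.99  0.08]
```

View pics/s9.png

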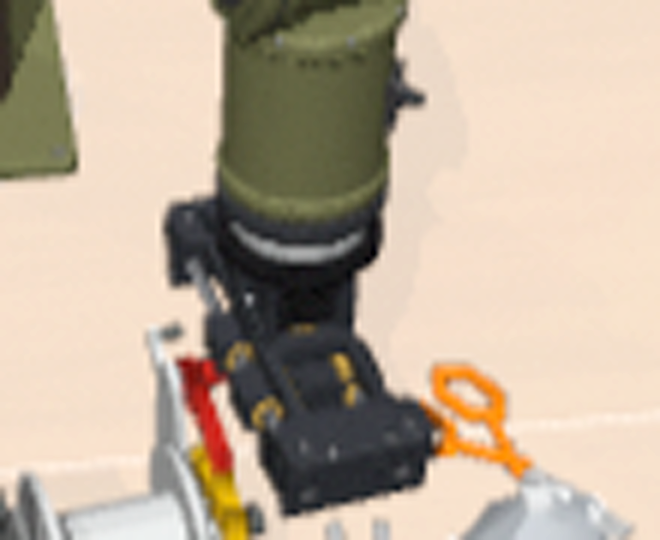

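>>> apply_moves:
  delta_pos:
    - [0.5,-1.5,0]
    - [0.4,-3,0]
    - [0.4,-4,0]
    - [0.4,-5,0]
    - [0.4,-5.5,0]
    - [0.4,-5.5,0]
  yaw: [0,0,0,0,0,0]
  gripper: [0,0,0,0,0,0]

```text
clock: 7.15
tool_pos: [0.5336, 0.1451, 0.1992]
eef_rot: [0.47, 0.532, -0.439, 0.551]
contact_force: [-1.0, 0.4, 0.0]
opening: 0.003
```

Run:
```python
from h import *
plan([(-50,80,195),(-67,80,195)])
pic("s10")
```

```text
clk 7.15 tcp [0.5336 0.1451 0.1992] winch mm [-16.9572  81.0572 199.1837] tooly yaw 0.175 down [ 0.0488  0.0162 -0.9987] F [-1.0294  0.4426  0.0313] Fw [-0.9366  0.6151  0.0313] op 0.003
yaw(tool x) about 0.00040871316804373344
(-50, 80, 195) -> [ 0.25 -3.32  0.11]
(-67, 80, 195) -> [ 0.16 -5.02  0.1 ]
```

View pics/s10.png

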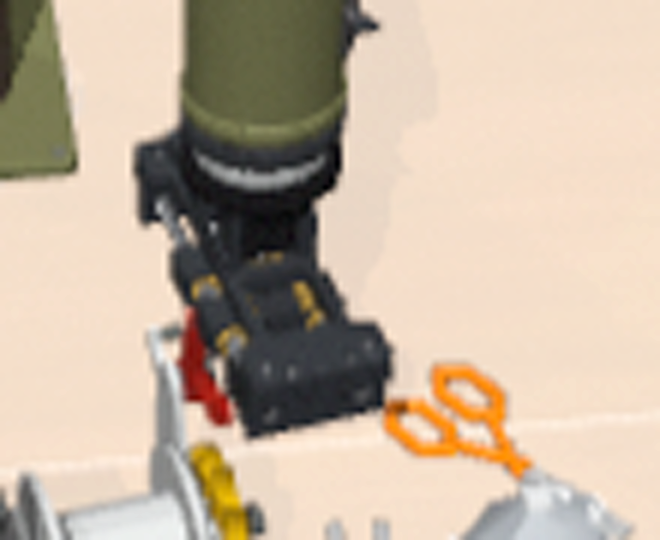

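>>> apply_moves:
  delta_pos:
    - [0.1,-1,0]
    - [0,-2,0]
    - [0,-3,0]
    - [0,-4,0]
    - [0,-5,0]
    - [0,-5.5,0]
    - [0,-5.5,0]
  yaw: [0,0,0,0,0,0,0]
  gripper: [0,0,0,0,0,0,0]

```text
clock: 7.78
tool_pos: [0.4811, 0.1357, 0.1962]
eef_rot: [0.47, 0.531, -0.438, 0.552]
contact_force: [8.2, 0.2, -4.5]
opening: 0.005
```

Run:
```python
from h import *
plan([(-67,80,195),(-30,80,200),(-30,80,340)])
pic("s11")
```

```text
clk 7.78 tcp [0.4811 0.1357 0.1962] winch mm [-70.2535  80.9961 196.216 ] tooly yaw 0.176 down [ 0.0523  0.0168 -0.9985] F [ 8.2495  0.2472 -4.5163] Fw [ 8.1665 -1.1928 -4.5163] op 0.005
yaw(tool x) about 0.0005082886109409409
(-67, 80, 195) -> [0.14 0.32 0.1 ]
(-30, 80, 200) -> [-0.16  4.04  0.1 ]
(-30, 80, 340) -> [-14.14   4.8   -0.  ]
```

View pics/s11.png

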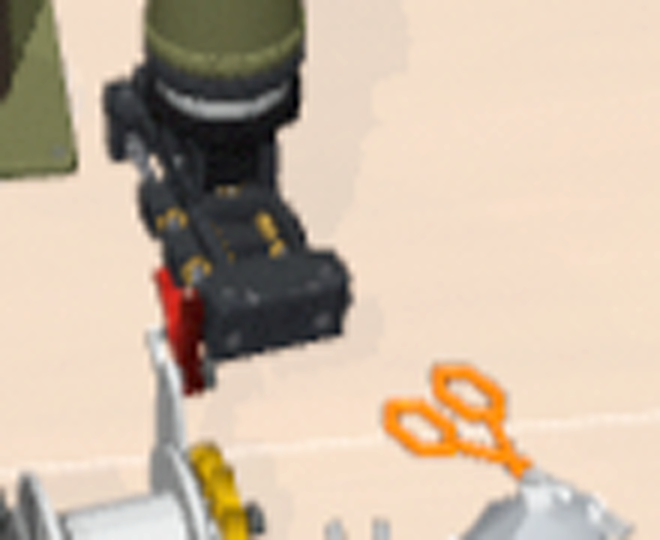

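>>> apply_moves:
  delta_pos:
    - [0,1,0]
    - [0,2.5,0]
    - [0,4,0]
    - [-3,4,0]
    - [-7,4,0]
    - [-11,4.5,0]
    - [-15,4.5,0]
    - [-15,4.5,0]
    - [-15,4.5,0]
  yaw: [0,0,0,0,0,0,0,0,0]
  gripper: [20,40,50,50,50,50,50,50,50]

```text
clock: 8.58
tool_pos: [0.5183, 0.1413, 0.3506]
eef_rot: [0.472, 0.531, -0.436, 0.553]
contact_force: [-0.0, -0.4, -0.6]
opening: 0.502
```

Run:
```python
from h import *
here()
pic("s12")
```

```text
clk 8.58 tcp [0.5183 0.1413 0.3506] winch mm [-32.6392  80.0209 350.6117] tooly yaw 0.175 down [ 0.0557  0.0183 -0.9983] F [-0.0444 -0.3672 -0.615 ] Fw [-0.1077 -0.3538 -0.615 ] op 0.502
```

View pics/s12.png

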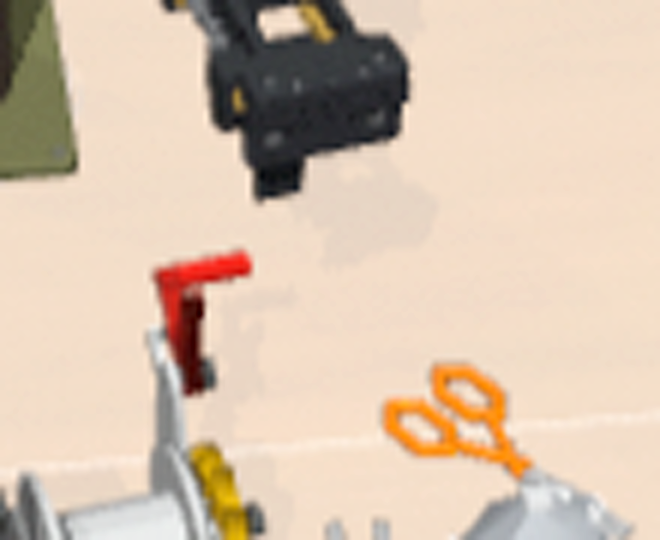

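Run:
```python
from h import *
for pw in (1.2,1.5,1.75):
    k=knob(pw); print(pw,((proj("scene",W(POSE,[k-[0,.02,0],k+[0,.02,0]]))-(240,110))*6).ravel())
s,M,p,y=here(); M=M.as_matrix()
for n in(.014,0,-.01,-.02,-.03,-.04):
    q=[p+n*M[:,0]+t*M[:,1]+w*M[:,2] for t in(.022,.039) for w in(-.009,.009)]
    print(n,((proj("scene",q)-(240,110))*6).ravel())
```

```text
1.2 [185.1517 277.4977 259.3929 261.8445]
1.5 [176.4467 269.5473 249.9182 254.1095]
1.75 [170.392  269.7245 243.173  254.4377]
clk 8.63 tcp [0.5171 0.1411 0.3486] winch mm [-33.9033  79.9803 348.6215] tooly yaw 0.176 down [ 0.0516  0.0169 -0.9985] F [ 0.3708 -0.4984 -0.3468] Fw [ 0.2783 -0.5554 -0.3468] op 0.504
0.014 [282.272  231.6592 246.0368 239.4725 294.5877 254.0076 258.0273 261.9573]
0 [283.2605 208.433  246.7032 216.2549 295.6971 230.7524 258.8089 238.7118]
-0.01 [283.9774 191.587  247.1866 199.4145 296.5019 213.8828 259.3759 221.8487]
-0.02 [284.7036 174.5233 247.6762 182.3557 297.3172 196.7929 259.9503 204.7647]
-0.03 [285.4393 157.2374 248.1723 165.0744 298.1433 179.4783 260.5323 187.4554]
-0.04 [286.1846 139.7251 248.6748 147.566  298.9803 161.9345 261.122  169.9165]
```

Run:
```python
from h import *
plan([(36,-116,345),(36,-116,300),(36,-116,214)])
```

```text
clk 8.63 tcp [0.5171 0.1411 0.3486] winch mm [-33.9033  79.9803 348.6215] tooly yaw 0.176 down [ 0.0516  0.0169 -0.9985] F [ 0.3708 -0.4984 -0.3468] Fw [ 0.2783 -0.5554 -0.3468] op 0.504
yaw(tool x) about 0.0006451648668292059
(36, -116, 345) -> [ 0.59  6.95 19.61]
(36, -116, 300) -> [ 5.08  6.71 19.64]
(36, -116, 214) -> [13.67  6.24 19.71]
```

>>> apply_moves:
  delta_pos:
    - [0,1.5,3]
    - [0,3,7]
    - [0,4.5,11]
    - [0,6,15]
    - [0,6.9,19]
    - [0.6,6.9,19.7]
    - [3,6.9,19.7]
    - [3,6.9,19.7]
    - [3,6.9,19.7]
  yaw: [0,0,0,0,0,0,0,0,0]
  gripper: [65,65,65,65,65,65,65,65,65]

```text
clock: 9.38
tool_pos: [0.6189, -0.0396, 0.3181]
eef_rot: [0.469, 0.534, -0.439, 0.55]
contact_force: [0.6, 0.4, 0.5]
opening: 0.65
```

Run:
```python
from h import *
plan([(36,-116,300),(36,-116,214)])
pic("s13",x0=190,y0=110,w=110,h=90)
```

```text
clk 9.38 tcp [ 0.6189 -0.0396  0.3181] winch mm [  34.9289 -115.6156  318.1381] tooly yaw 0.176 down [ 0.0447  0.0178 -0.9988] F [0.6444 0.3627 0.5218] Fw [0.6977 0.2449 0.5218] op 0.650
yaw(tool x) about 0.0011052106730325027
(36, -116, 300) -> [1.82 0.02 0.06]
(36, -116, 214) -> [10.41 -0.38  0.14]
```

View pics/s13.png

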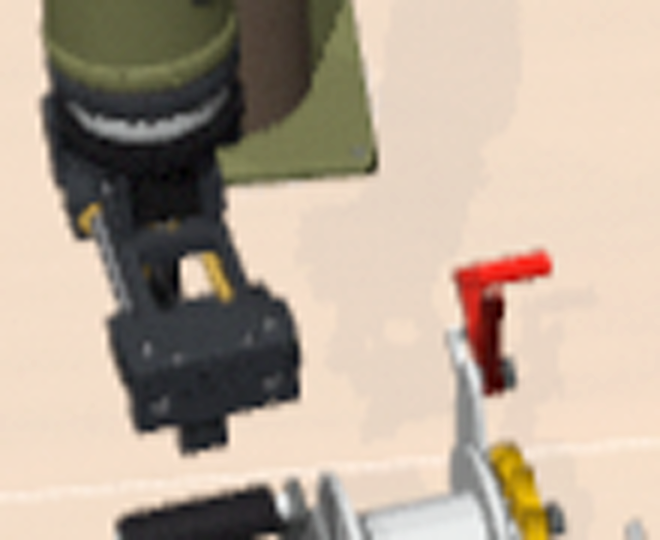

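>>> apply_moves:
  delta_pos:
    - [2,0,0.1]
    - [4,0,0.1]
    - [6,-0.2,0.1]
    - [8,-0.3,0.1]
    - [9.5,-0.4,0.1]
    - [10.4,-0.4,0.1]
    - [10.4,-0.4,0.1]
  yaw: [0,0,0,0,0,0,0]
  gripper: [65,65,65,65,65,65,65]

```text
clock: 10.02
tool_pos: [0.6203, -0.0379, 0.2144]
eef_rot: [0.468, 0.534, -0.438, 0.551]
contact_force: [-0.1, -0.4, 0.4]
opening: 0.651
```

Run:
```python
from h import *
here()
pic("s14",x0=180,y0=130,w=110,h=90)
pic("t14",c="top",x0=200,y0=130,w=110,h=90)
```

```text
clk 10.02 tcp [ 0.6203 -0.0379  0.2144] winch mm [  36.5486 -114.2422  214.4241] tooly yaw 0.178 down [ 0.0452  0.0183 -0.9988] F [-0.0528 -0.4063  0.4292] Fw [-0.1227 -0.3909  0.4292] op 0.651
```

View pics/s14.png

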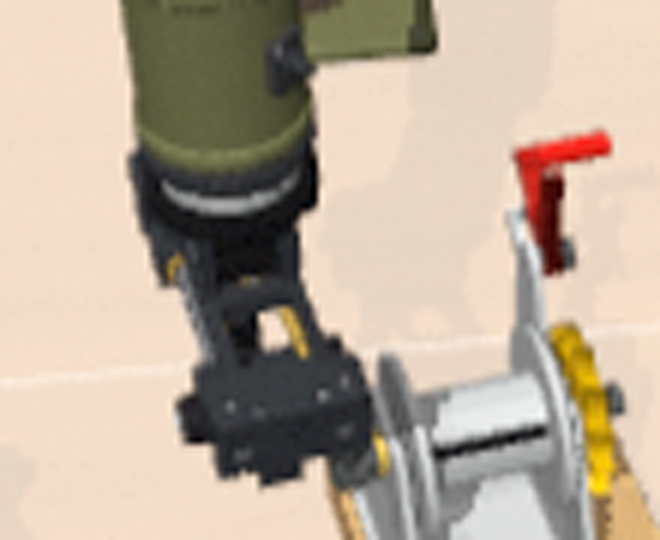

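>>> apply_moves:
  delta_pos:
    - [0,0,0]
    - [0,0,0]
    - [0,0,0]
    - [0,0,0]
    - [0,0,0]
    - [0,0,0]
  yaw: [0,0,0,0,0,0]
  gripper: [20,20,20,20,20,20]
  force: 15

```text
clock: 10.62
tool_pos: [0.6221, -0.0386, 0.2169]
eef_rot: [0.47, 0.533, -0.437, 0.552]
contact_force: [0.0, 0.4, 1.6]
opening: 0.289
```

Run:
```python
from h import *
here()
```

```text
clk 10.62 tcp [ 0.6221 -0.0386  0.2169] winch mm [  38.2464 -115.2027  216.9096] tooly yaw 0.178 down [ 0.0502  0.0179 -0.9986] F [0.0255 0.3999 1.5851] Fw [0.0948 0.3894 1.5851] op 0.289
```

>>> apply_moves:
  delta_pos:
    - [-0.3,-0.8,0]
    - [-0.5,-1.5,0]
    - [-0.7,-2.4,0]
    - [-0.8,-3.1,0]
    - [-0.85,-3.9,0]
    - [-0.85,-4.7,0]
    - [-0.75,-5.5,0]
    - [-0.65,-6.2,0]
    - [-0.45,-7,0]
    - [-0.2,-7.9,0]
  yaw: [0,0,0,0,0,0,0,0,0,0]
  gripper: [20,20,20,20,20,20,20,20,20,20]

```text
clock: 11.45
tool_pos: [0.5458, -0.0518, 0.2144]
eef_rot: [0.471, 0.532, -0.436, 0.553]
contact_force: [9.7, 1.9, -17.1]
opening: 0.289
```

Run:
```python
from h import *
here()
pic("s15",x0=180,y0=110,w=110,h=90)
for t in("slot","grip_mid"):
    r=spot_point(t,"scene"); print(t,[(x["score"],np.round(x["pixel"],1)) for x in r[:2]])
for d in(.2,.3,.4,.5,.6): print(d,proj("scene",W(POSE,[slot(d),grip(d)])).ravel())
```

```text
clk 11.45 tcp [ 0.5458 -0.0518  0.2144] winch mm [ -39.2105 -114.9347  214.3892] tooly yaw 0.178 down [ 0.0542  0.0185 -0.9984] F [  9.6883   1.9323 -17.0914] Fw [  9.8767   0.216  -17.0914] op 0.289
slot [(0.69, array([260.8, 197.2])), (0.59, array([300. , 215.6]))]
grip_mid [(0.6, array([214., 178.]))]
0.2 [258.2757 196.7026 214.946  177.1742]
0.3 [258.514  197.438  215.5491 178.3502]
0.4 [258.745  198.2091 216.2177 179.8678]
0.5 [258.9662 199.0077 216.9454 181.7175]
0.6 [259.1752 199.8254 217.7253 183.8846]
```

View pics/s15.png

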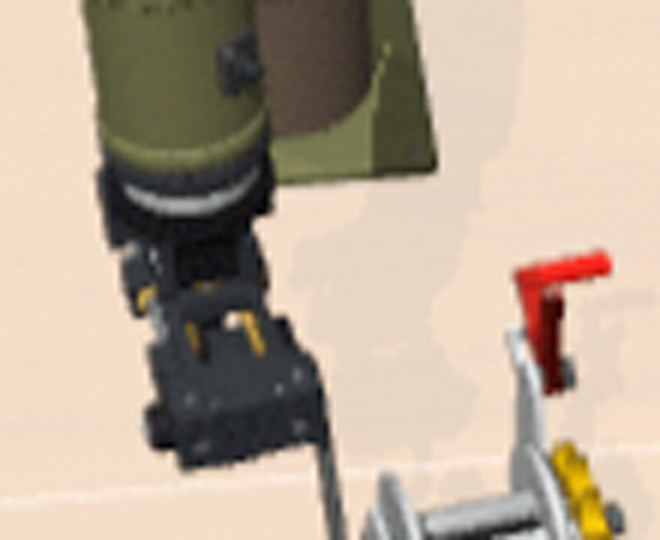

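>>> apply_moves:
  delta_pos:
    - [0,0,0]
    - [0,0,0]
    - [0,0,0]
    - [0,0,0]
    - [0,0,0]
  yaw: [0,0,0,0,0]
  gripper: [25,30,65,65,65]

```text
clock: 12.02
tool_pos: [0.5428, -0.0526, 0.214]
eef_rot: [0.469, 0.533, -0.438, 0.551]
contact_force: [-0.1, -0.1, -0.3]
opening: 0.498
```

Run:
```python
from h import *
here()
```

```text
clk 12.02 tcp [ 0.5428 -0.0526  0.214 ] winch mm [ -42.3004 -115.2093  213.9967] tooly yaw 0.178 down [ 0.0483  0.018  -0.9987] F [-0.134  -0.0699 -0.3175] Fw [-0.1441 -0.0455 -0.3175] op 0.498
```

>>> apply_moves:
  delta_pos:
    - [0,0,0]
    - [0,0,0]
    - [-2,0,0]
    - [-5,0,0]
    - [-9,0.5,0]
    - [-13,0.5,0]
    - [-14,0.5,0]
    - [-14,0.5,0]
    - [-14,0.5,0]
  yaw: [0,0,0,0,0,0,0,0,0]
  gripper: [65,65,65,65,65,65,40,0,0]

```text
clock: 12.77
tool_pos: [0.5406, -0.0542, 0.354]
eef_rot: [0.469, 0.533, -0.438, 0.551]
contact_force: [0.4, 0.7, -0.6]
opening: 0.449
```

Run:
```python
from h import *
plan([(-145,80,350),(-145,80,200)])
pic("s16",x0=180,y0=110,w=110,h=90)
for t in("slot","grip_mid"):
    r=spot_point(t,"scene"); print(t,[(x["score"],np.round(x["pixel"],1)) for x in r[:2]])
```

```text
clk 12.77 tcp [ 0.5406 -0.0542  0.354 ] winch mm [ -44.7258 -116.3831  353.9761] tooly yaw 0.178 down [ 0.0485  0.0181 -0.9987] F [ 0.4019  0.6537 -0.5649] Fw [ 0.5096  0.5737 -0.5649] op 0.449
yaw(tool x) about 0.002536873667085645
(-145, 80, 350) -> [  0.07  -9.98 -19.66]
(-145, 80, 200) -> [ 15.05 -10.75 -19.52]
slot [(0.66, array([261. , 197.7]))]
grip_mid [(0.6, array([215.9, 174.7]))]
```

View pics/s16.png

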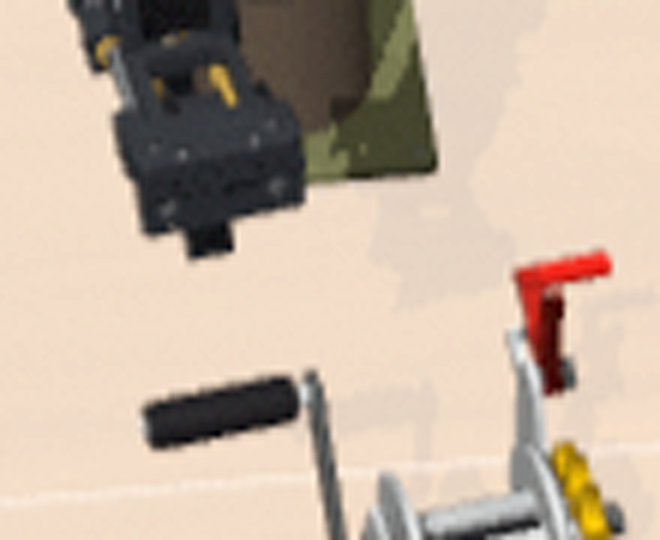

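Run:
```python
from h import *
f=lambda P:np.r_[(proj("scene",P)-[268.5,164.8])[0],(proj("top",P)-[226,221])[0]]
r=least_squares(f,[.5,.15,.2]); print(R.from_euler("z",-POSE[2]).apply(r.x-[POSE[0],POSE[1],0])*1e3,r.fun)
plan([(-145,88,350),(-145,88,210)])
```

```text
[-84.2433  59.4042 210.385 ] [-0.3956  0.0174 -0.3646 -0.0365]
clk 12.92 tcp [ 0.5398 -0.054   0.3521] winch mm [ -45.5369 -116.0823  352.1057] tooly yaw 0.178 down [ 0.0443  0.0182 -0.9989] F [-0.6427 -0.7184 -0.2086] Fw [-0.758  -0.5955 -0.2086] op 0.313
yaw(tool x) about 0.00259485363934378
(-145, 88, 350) -> [ -0.05  -9.89 -20.44]
(-145, 88, 210) -> [ 13.94 -10.55 -20.29]
```

>>> apply_moves:
  delta_pos:
    - [0,-1.5,-3]
    - [0,-3.5,-7]
    - [0,-5.5,-11]
    - [0,-7.5,-15]
    - [0,-9.9,-19]
    - [0,-9.9,-20.4]
    - [0,-9.9,-20.4]
    - [0,-9.9,-20.4]
  yaw: [0,0,0,0,0,0,0,0]
  gripper: [0,0,0,0,0,0,0,0]

```text
clock: 13.58
tool_pos: [0.4051, 0.1302, 0.3486]
eef_rot: [0.467, 0.536, -0.438, 0.551]
contact_force: [1.1, -0.8, 0.7]
opening: 0.002
```

Run:
```python
from h import *
plan([(-145,88,210),(-85,88,210)])
pic("s17",x0=220,y0=90,w=110,h=90)
```

```text
clk 13.58 tcp [0.4051 0.1302 0.3486] winch mm [-146.0556   88.8336  348.5652] tooly yaw 0.182 down [ 0.042   0.0175 -0.999 ] F [ 1.0671 -0.849   0.7258] Fw [ 0.903  -1.0218  0.7258] op 0.002
yaw(tool x) about 0.006803251285694331
(-145, 88, 210) -> [13.85 -0.51  0.22]
(-85, 88, 210) -> [14.11  5.48  0.26]
```

View pics/s17.png

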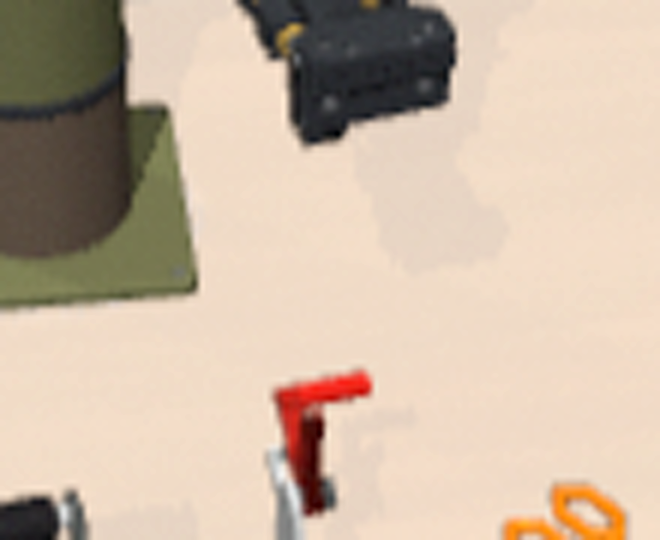

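>>> apply_moves:
  delta_pos:
    - [3.5,-0.2,0]
    - [7,-0.4,0]
    - [10.5,-0.5,0]
    - [13.5,-0.5,0.2]
    - [14.3,-0.5,0.2]
    - [14.3,-0.5,0.2]
    - [14.3,-0.5,0.2]
  yaw: [0,0,0,0,0,0,0]
  gripper: [0,0,0,0,0,0,0]

```text
clock: 14.22
tool_pos: [0.408, 0.127, 0.205]
eef_rot: [0.468, 0.534, -0.44, 0.55]
contact_force: [0.3, -0.6, 0.3]
opening: 0.002
```

Run:
```python
from h import *
plan([(-115,88,205),(-85,88,205)])
pic("s18",x0=220,y0=110,w=110,h=90)
```

```text
clk 14.22 tcp [0.408 0.127 0.205] winch mm [-143.8088   85.0941  205.0414] tooly yaw 0.176 down [ 0.0414  0.0155 -0.999 ] F [ 0.3105 -0.649   0.2676] Fw [ 0.1927 -0.6931  0.2676] op 0.002
yaw(tool x) about 0.0006350006981138417
(-115, 88, 205) -> [ 0.13  2.88 -0.29]
(-85, 88, 205) -> [ 0.26  5.88 -0.28]
```

View pics/s18.png

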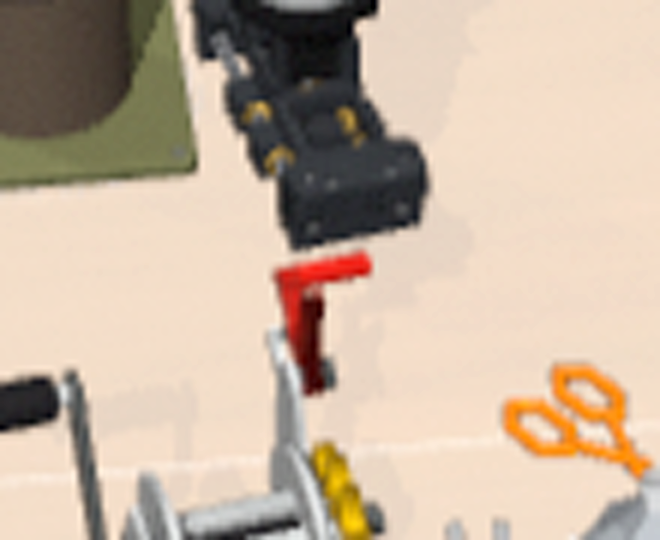

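>>> apply_moves:
  delta_pos:
    - [0.1,1,0]
    - [0.1,2,0]
    - [0.2,3,0]
    - [0.2,4,0]
    - [0.2,4.5,0]
    - [0.2,4.5,0]
  yaw: [0,0,0,0,0,0]
  gripper: [0,0,0,0,0,0]

```text
clock: 14.77
tool_pos: [0.4354, 0.1318, 0.2053]
eef_rot: [0.458, 0.542, -0.449, 0.543]
contact_force: [-35.7, -2.9, 32.6]
opening: 0.004
```

Run:
```python
from h import *
plan([(-85,88,205),(-75,88,205)])
pic("s19",x0=220,y0=110,w=110,h=90)
```

```text
clk 14.77 tcp [0.4354 0.1318 0.2053] winch mm [-115.9841   85.0687  205.341 ] tooly yaw 0.178 down [ 0.0099  0.0085 -0.9999] F [-35.7156  -2.9493  32.6453] Fw [-35.6836   3.3141  32.6453] op 0.004
yaw(tool x) about 0.002976684789736214
(-85, 88, 205) -> [ 0.07  3.1  -0.28]
(-75, 88, 205) -> [ 0.08  4.1  -0.28]
```

View pics/s19.png

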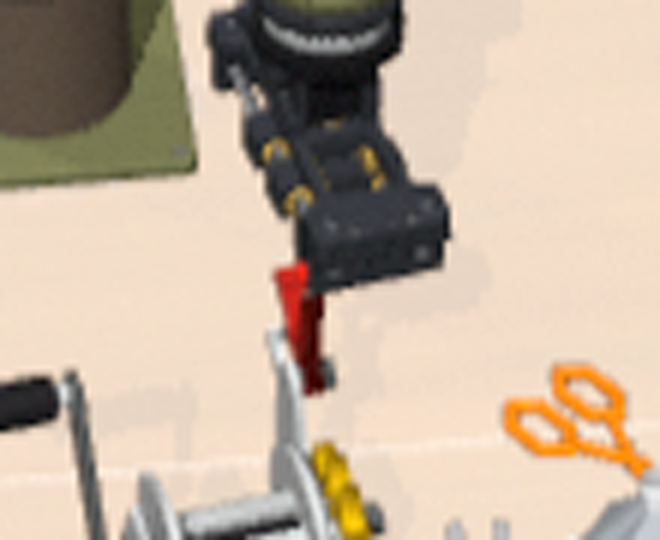

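>>> apply_moves:
  delta_pos:
    - [0,-1.5,0]
    - [0,-2.5,-0.2]
    - [1,-3,-0.4]
    - [2.3,-3,-0.4]
    - [2.3,-3,-0.4]
    - [2.3,-3,-0.4]
  yaw: [0,0,0,0,0,0]
  gripper: [0,0,0,0,0,0]

```text
clock: 15.32
tool_pos: [0.4061, 0.1305, 0.1827]
eef_rot: [0.459, 0.541, -0.449, 0.544]
contact_force: [0.1, 0.6, 0.5]
opening: 0.002
```

Run:
```python
from h import *
plan([(-115,89,180),(-85,89,185)])
pic("s20",x0=220,y0=110,w=110,h=90)
```

```text
clk 15.32 tcp [0.4061 0.1305 0.1827] winch mm [-145.0241   88.8947  182.734 ] tooly yaw 0.177 down [ 0.0119  0.0089 -0.9999] F [0.1409 0.614  0.5176] Fw [0.2457 0.5801 0.5176] op 0.002
yaw(tool x) about 0.0024450986989626327
(-115, 89, 180) -> [ 0.31  3.   -0.  ]
(-85, 89, 185) -> [-0.15  6.    0.  ]
```

View pics/s20.png

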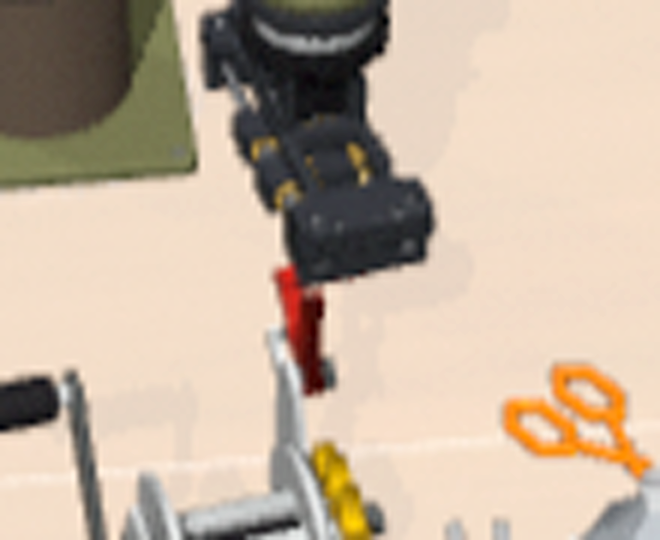

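Push gently, in a short call first.

>>> apply_moves:
  delta_pos:
    - [0.2,1,0]
    - [0.2,2,0]
    - [0.2,2.7,0]
    - [0.2,3.4,0]
    - [0.2,3.4,0]
  yaw: [0,0,0,0,0]
  gripper: [0,0,0,0,0]

```text
clock: 15.78
tool_pos: [0.4341, 0.1354, 0.1814]
eef_rot: [0.455, 0.544, -0.452, 0.541]
contact_force: [-12.8, -0.4, 10.5]
opening: 0.005
```

Run:
```python
from h import *
plan([(-85,89,185)])
pic("s21",x0=220,y0=110,w=110,h=90)
```

```text
clk 15.78 tcp [0.4341 0.1354 0.1814] winch mm [-116.6008   88.8539  181.3568] tooly yaw 0.178 down [ 0.0004  0.0062 -1.    ] F [-12.7524  -0.3845  10.5334] Fw [-12.6246   1.8417  10.5334] op 0.005
yaw(tool x) about 0.0029158715078225683
(-85, 89, 185) -> [-0.36  3.16 -0.01]
```

View pics/s21.png

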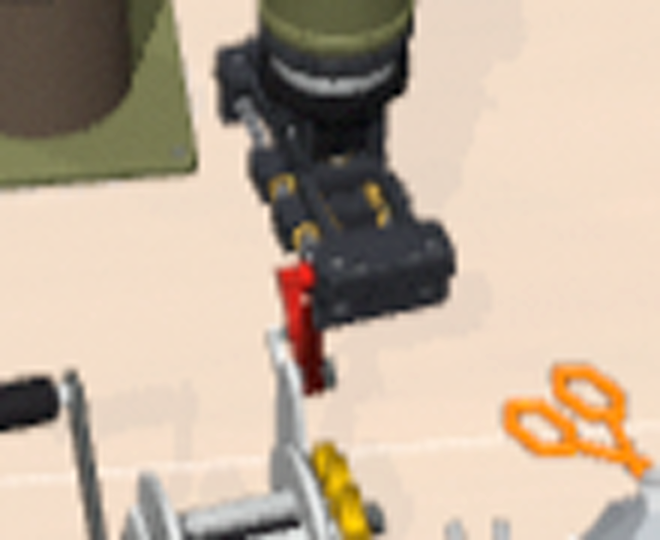

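>>> apply_moves:
  delta_pos:
    - [-0.4,0.2,0]
    - [-0.8,0.7,0]
    - [-1.2,1.2,0]
    - [-1.6,1.8,0]
    - [-2,2.4,0]
    - [-2,2.4,0]
  yaw: [0,0,0,0,0,0]
  gripper: [0,0,0,0,0,0]

```text
clock: 16.33
tool_pos: [0.4611, 0.1402, 0.2027]
eef_rot: [0.457, 0.542, -0.45, 0.542]
contact_force: [1.1, -0.5, 0.4]
opening: 0.005
```

Run:
```python
from h import *
plan([(-85,89,185)])
pic("s22",x0=220,y0=110,w=110,h=90)
```

```text
clk 16.33 tcp [0.4611 0.1402 0.2027] winch mm [-89.1963  88.9007 202.6506] tooly yaw 0.177 down [ 0.0067  0.0081 -0.9999] F [ 1.1362 -0.5039  0.3757] Fw [ 1.0311 -0.694   0.3757] op 0.005
yaw(tool x) about 0.0022991310476730125
(-85, 89, 185) -> [1.77 0.41 0.  ]
```

View pics/s22.png

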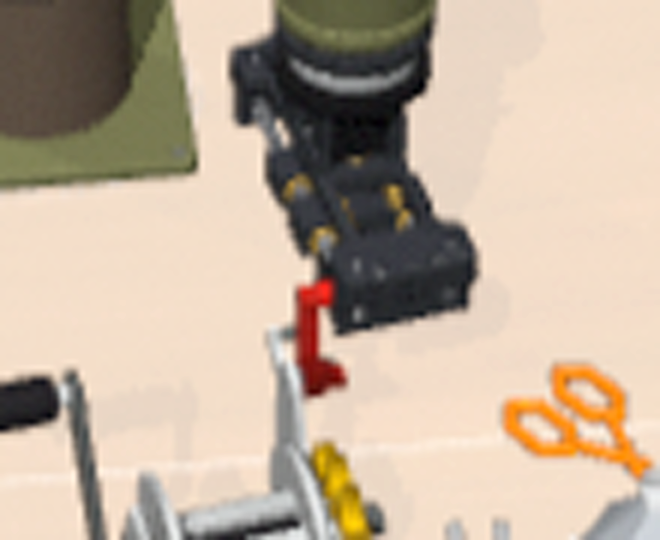

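>>> apply_moves:
  delta_pos:
    - [-0.2,0.8,0]
    - [-0.3,1.6,0]
    - [-0.3,2.4,0]
    - [-0.3,3,0]
    - [-0.3,3,0]
  yaw: [0,0,0,0,0]
  gripper: [0,0,0,0,0]

```text
clock: 16.8
tool_pos: [0.491, 0.1455, 0.2051]
eef_rot: [0.457, 0.542, -0.45, 0.542]
contact_force: [0.3, 0.4, 0.7]
opening: 0.004
```

Run:
```python
from h import *
here()
pic("s23",x0=220,y0=110,w=110,h=90)
```

```text
clk 16.80 tcp [0.491  0.1455 0.2051] winch mm [-58.7996  88.8992 205.104 ] tooly yaw 0.177 down [ 0.0062  0.0078 -1.    ] F [0.3353 0.423  0.7285] Fw [0.4039 0.3581 0.7285] op 0.004
```

View pics/s23.png

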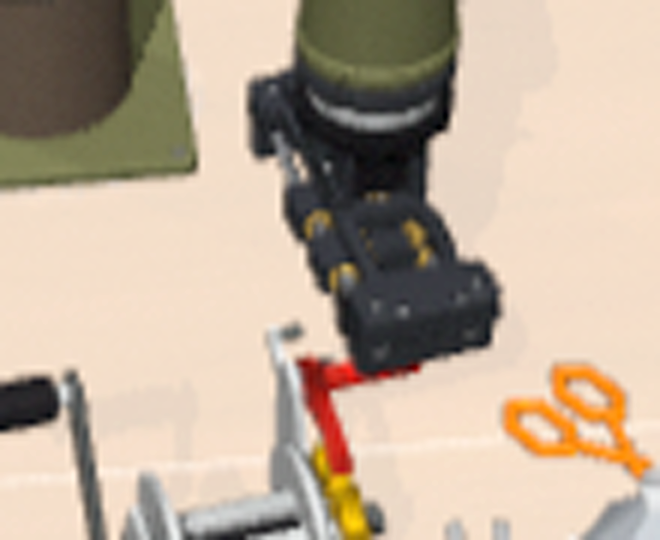

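>>> apply_moves:
  delta_pos:
    - [0,-1,0]
    - [0,-2,0]
    - [-4,-2,0]
    - [-8,-2,0]
    - [-12,-2,0]
    - [-14.5,-2,0]
    - [-14.5,-1,3]
    - [-14.5,0,7]
    - [-14.5,1,11]
    - [-14.5,1.5,15]
  yaw: [0,0,0,0,0,0,0,0,0,0]
  gripper: [0,0,0,0,0,0,65,65,65,65]

```text
clock: 17.68
tool_pos: [0.5309, -0.002, 0.3491]
eef_rot: [0.457, 0.543, -0.45, 0.542]
contact_force: [1.0, -0.5, -1.3]
opening: 0.285
```

Run:
```python
from h import *
for c in("scene","top"): snapshot(c)
for t in("slot","grip_mid","knob_mid"):
    r=spot_point(t,"scene"); print(t,[(x["score"],np.round(x["pixel"],1)) for x in r[:2]])
pic("s24",x0=190,y0=110,w=110,h=90)
plan([(-43,-116,320),(-43,-116,214)])
```

```text
slot [(0.73, array([316.4, 184.9])), (0.63, array([261.6, 199.1]))]
grip_mid [(0.76, array([216.3, 176.6])), (0.27, array([320. , 185.7]))]
knob_mid [(0.73, array([284.9, 169.3]))]
clk 17.98 tcp [0.5298 0.0007 0.3488] winch mm [-45.8242 -60.429  348.8256] tooly yaw 0.179 down [ 0.0038  0.0085 -1.    ] F [0.3081 0.4689 0.5912] Fw [0.385  0.4081 0.5912] op 0.556
yaw(tool x) about 0.004188745342520402
(-43, -116, 320) -> [2.84 0.24 5.58]
(-43, -116, 214) -> [13.44  0.19  5.66]
```

View pics/s24.png

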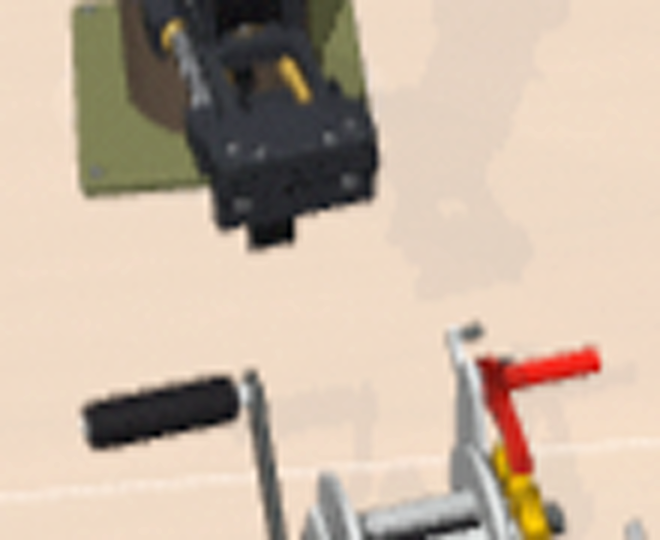

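>>> apply_moves:
  delta_pos:
    - [0,0.1,2.5]
    - [1,0.2,5.6]
    - [3,0.2,5.6]
    - [5.5,0.2,5.6]
    - [8,0.2,5.6]
    - [10.5,0.2,5.6]
    - [12.5,0.2,5.6]
    - [13.4,0.2,5.6]
    - [13.4,0.2,5.6]
    - [13.4,0.2,5.6]
  yaw: [0,0,0,0,0,0,0,0,0,0]
  gripper: [65,65,65,65,65,65,65,65,65,65]

```text
clock: 18.82
tool_pos: [0.5424, -0.0517, 0.2148]
eef_rot: [0.456, 0.544, -0.449, 0.542]
contact_force: [-0.7, -0.1, 0.7]
opening: 0.651
```

Run:
```python
from h import *
here()
pic("s25",x0=170,y0=110,w=110,h=90)
```

```text
clk 18.82 tcp [ 0.5424 -0.0517  0.2148] winch mm [ -42.519  -114.2759  214.7839] tooly yaw 0.181 down [ 0.0038  0.009  -1.    ] F [-0.7275 -0.1003  0.6771] Fw [-0.7338  0.0279  0.6771] op 0.651
```

View pics/s25.png

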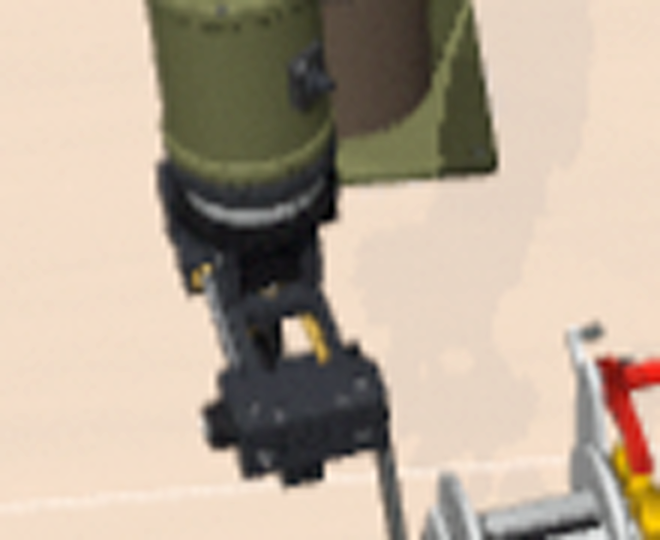

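>>> apply_moves:
  delta_pos:
    - [0,0,0]
    - [0,0,0]
    - [0,0,0]
    - [0,0,0]
    - [0,0,0]
    - [0,0,0]
  yaw: [0,0,0,0,0,0]
  gripper: [20,20,20,20,20,20]
  force: 25

```text
clock: 19.37
tool_pos: [0.5424, -0.0523, 0.2156]
eef_rot: [0.456, 0.544, -0.45, 0.542]
contact_force: [-2.4, 0.4, 3.6]
opening: 0.286
```

```bash
cat >> h.py <<'E'
def crank(phi0=None):
    s,M,p,y=here()
    wp=R.from_euler("z",-POSE[2]).apply(p-[POSE[0],POSE[1],0])*1e3
    F=R.from_euler("z",-POSE[2]).apply(s["contact_force"])
    up=-M.as_matrix()[:,0]; g=R.from_euler("z",-POSE[2]).apply(up)*31.5+wp
    x,z=g[0],g[2]-150
    phi=np.arctan2(x,z); t=np.array([np.cos(phi),0,-np.sin(phi)]); r=np.array([np.sin(phi),0,np.cos(phi)])
    print("grip",g,"r",np.hypot(x,z),"drum %.3f"%(phi+.698),"Ftan(on tool, +fwd) %.1f Frad %.1f"%(F@t,F@r))
    for dd in (0,-.05,-.1,-.15,-.2,-.25,-.3):
        q=phi+dd; d=np.array([105*np.sin(q)-105*np.sin(phi),0,105*np.cos(q)-105*np.cos(phi)])
        print(dd,np.round(M.inv().apply(R.from_euler("z",POSE[2]).apply(d))/10,2))
E
python3 - <<'E'
from h import *
crank()
E
```

```text
clk 19.37 tcp [ 0.5424 -0.0523  0.2156] winch mm [ -42.6051 -114.8717  215.6185] tooly yaw 0.180 down [ 0.0046  0.0087 -1.    ] F [-2.3531  0.4098  3.6017] Fw [-2.2458  0.8133  3.6017] op 0.286
grip [ -42.7949 -115.115   247.117 ] r 106.12784378890802 drum 0.283 Ftan(on tool, +fwd) -0.6 Frad 4.2
0 [0. 0. 0.]
-0.05 [ 0.22 -0.48 -0.  ]
-0.1 [ 0.47 -0.94 -0.  ]
-0.15 [ 0.73 -1.39 -0.  ]
-0.2 [ 1.02 -1.83 -0.  ]
-0.25 [ 1.33 -2.25 -0.  ]
-0.3 [ 1.66 -2.66 -0.  ]
```

>>> apply_moves:
  delta_pos:
    - [0.1,-0.2,0]
    - [0.2,-0.4,0]
    - [0.3,-0.6,0]
    - [0.4,-0.8,0]
    - [0.5,-1.0,0]
    - [0.6,-1.15,0]
    - [0.6,-1.15,0]
    - [0.6,-1.15,0]
  yaw: [0,0,0,0,0,0,0,0]
  gripper: [20,20,20,20,20,20,20,20]

```text
clock: 20.03
tool_pos: [0.5307, -0.0544, 0.2091]
eef_rot: [0.456, 0.544, -0.45, 0.542]
contact_force: [1.3, 0.3, 0.0]
opening: 0.286
```

Run:
```python
from h import *
crank()
```

```text
clk 20.03 tcp [ 0.5307 -0.0544  0.2091] winch mm [ -54.5724 -114.8235  209.1259] tooly yaw 0.180 down [ 0.0034  0.0086 -1.    ] F [1.2756 0.3052 0.0495] Fw [1.3093 0.0784 0.0495] op 0.286
grip [ -54.7243 -115.0728  240.6246] r 105.86574881470585 drum 0.155 Ftan(on tool, +fwd) 1.1 Frad -0.6
0 [0. 0. 0.]
-0.05 [ 0.28 -0.44 -0.  ]
-0.1 [ 0.58 -0.87  0.  ]
-0.15 [ 0.91 -1.29  0.  ]
-0.2 [ 1.25 -1.68  0.  ]
-0.25 [ 1.61 -2.06  0.  ]
-0.3 [ 1.99 -2.42  0.  ]
```

>>> apply_moves:
  delta_pos:
    - [0.15,-0.2,0]
    - [0.28,-0.44,0]
    - [0.33,-0.53,0]
    - [0.33,-0.53,0]
    - [0.33,-0.53,0]
  yaw: [0,0,0,0,0]
  gripper: [20,20,20,20,20]

```text
clock: 20.45
tool_pos: [0.5254, -0.0553, 0.2055]
eef_rot: [0.456, 0.544, -0.45, 0.542]
contact_force: [2.4, 1.1, -2.1]
opening: 0.285
```

Run:
```python
from h import *
crank()
```

```text
clk 20.45 tcp [ 0.5254 -0.0553  0.2055] winch mm [ -59.9099 -114.7907  205.5433] tooly yaw 0.180 down [ 0.0031  0.0086 -1.    ] F [ 2.3969  1.0822 -2.0804] Fw [ 2.5487  0.6484 -2.0804] op 0.285
grip [ -60.0531 -115.0415  237.042 ] r 105.74823344524653 drum 0.094 Ftan(on tool, +fwd) 0.9 Frad -3.2
0 [0. 0. 0.]
-0.05 [ 0.31 -0.43  0.  ]
-0.1 [ 0.63 -0.84  0.  ]
-0.15 [ 0.98 -1.23  0.  ]
-0.2 [ 1.35 -1.6   0.  ]
-0.25 [ 1.73 -1.96  0.  ]
-0.3 [ 2.14 -2.3   0.01]
```

>>> apply_moves:
  delta_pos:
    - [0.15,-0.22,0]
    - [0.31,-0.43,0]
    - [0.31,-0.43,0]
    - [0.31,-0.43,0]
  yaw: [0,0,0,0]
  gripper: [20,20,20,20]

```text
clock: 20.78
tool_pos: [0.5213, -0.056, 0.2024]
eef_rot: [0.456, 0.544, -0.45, 0.542]
contact_force: [3.6, 0.7, -0.2]
opening: 0.29
```

Run:
```python
from h import *
crank()
```

```text
clk 20.78 tcp [ 0.5213 -0.056   0.2024] winch mm [ -64.1028 -114.764   202.3703] tooly yaw 0.180 down [ 0.0034  0.0087 -1.    ] F [ 3.5766  0.6741 -0.2173] Fw [ 3.6394  0.0411 -0.2173] op 0.290
grip [ -64.255  -115.0154  233.869 ] r 105.65369911492078 drum 0.044 Ftan(on tool, +fwd) 2.8 Frad -2.4
0 [0. 0. 0.]
-0.05 [ 0.33 -0.41  0.  ]
-0.1 [ 0.68 -0.8   0.  ]
-0.15 [ 1.04 -1.18  0.  ]
-0.2 [ 1.43 -1.54  0.  ]
-0.25 [ 1.83 -1.87  0.01]
-0.3 [ 2.25 -2.19  0.01]
```

>>> apply_moves:
  delta_pos:
    - [0.13,-0.16,0]
    - [0.27,-0.33,0]
    - [0.27,-0.33,0]
    - [0.27,-0.33,0]
  yaw: [0,0,0,0]
  gripper: [20,20,20,20]

```text
clock: 21.12
tool_pos: [0.5206, -0.0561, 0.2015]
eef_rot: [0.458, 0.542, -0.448, 0.543]
contact_force: [3.4, 1.6, 12.4]
opening: 0.284
```

Run:
```python
from h import *
crank()
```

```text
clk 21.12 tcp [ 0.5206 -0.0561  0.2015] winch mm [ -64.7884 -114.8053  201.484 ] tooly yaw 0.180 down [ 0.0095  0.0091 -0.9999] F [ 3.4194  1.5633 12.3604] Fw [ 3.6393  0.944  12.3604] op 0.284
grip [ -65.132  -115.0368  232.9813] r 105.48966079370719 drum 0.033 Ftan(on tool, +fwd) 10.5 Frad 7.5
0 [0. 0. 0.]
-0.05 [ 0.33 -0.41  0.  ]
-0.1 [ 0.68 -0.8   0.  ]
-0.15 [ 1.05 -1.17  0.  ]
-0.2 [ 1.44 -1.53  0.  ]
-0.25 [ 1.84 -1.86  0.  ]
-0.3 [ 2.26 -2.18  0.  ]
```

>>> apply_moves:
  delta_pos:
    - [0.05,-0.2,0]
    - [0.1,-0.4,0]
    - [0.13,-0.6,0]
    - [0.13,-0.6,0]
    - [0.13,-0.6,0]
    - [0.13,-0.6,0]
  yaw: [0,0,0,0,0,0]
  gripper: [20,20,20,20,20,20]

```text
clock: 21.62
tool_pos: [0.5212, -0.0561, 0.2019]
eef_rot: [0.46, 0.539, -0.445, 0.547]
contact_force: [11.6, 3.7, 1.7]
opening: 0.287
```

Run:
```python
from h import *
crank()
```

```text
clk 21.62 tcp [ 0.5212 -0.0561  0.2019] winch mm [ -64.1974 -114.8367  201.9134] tooly yaw 0.182 down [ 0.0228  0.01   -0.9997] F [11.6117  3.6923  1.6955] Fw [12.0772  1.6142  1.6955] op 0.287
grip [ -64.9592 -115.0214  233.4037] r 105.71601114782868 drum 0.036 Ftan(on tool, +fwd) 10.6 Frad -6.1
0 [0. 0. 0.]
-0.05 [ 0.32 -0.41 -0.  ]
-0.1 [ 0.67 -0.81 -0.  ]
-0.15 [ 1.03 -1.19 -0.  ]
-0.2 [ 1.41 -1.55 -0.  ]
-0.25 [ 1.81 -1.89 -0.  ]
-0.3 [ 2.22 -2.21 -0.  ]
```

>>> apply_moves:
  delta_pos:
    - [0.06,-0.15,0]
    - [0.12,-0.3,0]
    - [0.18,-0.45,0]
    - [0.23,-0.58,0]
    - [0.23,-0.58,0]
    - [0.23,-0.58,0]
    - [0.23,-0.58,0]
    - [0.23,-0.58,0]
    - [0.23,-0.58,0]
    - [0.23,-0.58,0]
  yaw: [0,0,0,0,0,0,0,0,0,0]
  gripper: [20,20,20,20,20,20,20,20,20,20]

```text
clock: 22.45
tool_pos: [0.5213, -0.0561, 0.2016]
eef_rot: [0.463, 0.536, -0.441, 0.551]
contact_force: [9.2, 3.0, 7.6]
opening: 0.284
```

Run:
```python
from h import *
crank()
```

```text
clk 22.45 tcp [ 0.5213 -0.0561  0.2016] winch mm [ -64.0734 -114.8996  201.6213] tooly yaw 0.183 down [ 0.0352  0.0107 -0.9993] F [9.1722 2.9804 7.5882] Fw [9.551  1.3379 7.5882] op 0.284
grip [ -65.2237 -115.0395  233.1   ] r 105.63972047137088 drum 0.033 Ftan(on tool, +fwd) 12.2 Frad 0.1
0 [0. 0. 0.]
-0.05 [ 0.32 -0.42 -0.  ]
-0.1 [ 0.66 -0.82 -0.  ]
-0.15 [ 1.02 -1.2  -0.  ]
-0.2 [ 1.4  -1.56 -0.01]
-0.25 [ 1.79 -1.91 -0.01]
-0.3 [ 2.2  -2.23 -0.01]
```

>>> apply_moves:
  delta_pos:
    - [0.07,-0.18,0]
    - [0.14,-0.36,0]
    - [0.21,-0.54,0]
    - [0.28,-0.7,0]
    - [0.28,-0.7,0]
    - [0.28,-0.7,0]
    - [0.28,-0.7,0]
    - [0.28,-0.7,0]
    - [0.28,-0.7,0]
    - [0.28,-0.7,0]
  yaw: [0,0,0,0,0,0,0,0,0,0]
  gripper: [20,20,20,20,20,20,20,20,20,20]

```text
clock: 23.28
tool_pos: [0.5213, -0.0561, 0.2013]
eef_rot: [0.466, 0.533, -0.437, 0.554]
contact_force: [9.9, 4.0, 11.4]
opening: 0.29
```

Run:
```python
from h import *
crank()
```

```text
clk 23.28 tcp [ 0.5213 -0.0561  0.2013] winch mm [ -64.0551 -114.9255  201.2758] tooly yaw 0.184 down [ 0.0498  0.0118 -0.9987] F [ 9.8524  4.0286 11.3744] Fw [10.4033  2.2517 11.3744] op 0.290
grip [ -65.665  -115.0176  232.7345] r 105.62616844796715 drum 0.027 Ftan(on tool, +fwd) 15.2 Frad 2.4
0 [0. 0. 0.]
-0.05 [ 0.32 -0.42 -0.  ]
-0.1 [ 0.65 -0.82 -0.01]
-0.15 [ 1.01 -1.21 -0.01]
-0.2 [ 1.38 -1.58 -0.01]
-0.25 [ 1.77 -1.93 -0.01]
-0.3 [ 2.18 -2.25 -0.01]
```

>>> apply_moves:
  delta_pos:
    - [0,0,0]
    - [0,0,0]
    - [0,0,0]
    - [0,0,0]
    - [0,0,0]
    - [0,0,0]
    - [0,0,0]
  yaw: [0,0,0,0,0,0,0]
  gripper: [20,20,28,32,65,65,65]

```text
clock: 23.87
tool_pos: [0.519, -0.0565, 0.2003]
eef_rot: [0.465, 0.534, -0.439, 0.553]
contact_force: [0.4, -0.8, 0.7]
opening: 0.522
```

Run:
```python
from h import *
here()
```

```text
clk 23.87 tcp [ 0.519  -0.0565  0.2003] winch mm [ -66.4315 -114.9384  200.3244] tooly yaw 0.183 down [ 0.0451  0.0114 -0.9989] F [ 0.374  -0.8063  0.6609] Fw [ 0.2279 -0.8591  0.6609] op 0.522
```

>>> apply_moves:
  delta_pos:
    - [0,0.3,0]
    - [0,0.3,0]
    - [-2,0.4,0]
    - [-5,0.5,0]
    - [-9,0.5,0]
    - [-13,0.5,0]
    - [-16,0.5,0]
    - [-16,0.5,0]
    - [-16,0.5,0]
  yaw: [0,0,0,0,0,0,0,0,0]
  gripper: [65,65,65,65,65,65,65,65,65]

```text
clock: 24.62
tool_pos: [0.5173, -0.0577, 0.3618]
eef_rot: [0.466, 0.533, -0.438, 0.554]
contact_force: [-0.3, 0.6, -0.6]
opening: 0.648
```

Run:
```python
from h import *
here()
pic("s30",x0=180,y0=130,w=110,h=90)
for t in("slot","grip_mid","knob_mid"):
    r=spot_point(t,"scene"); print(t,[(x["score"],np.round(x["pixel"],1)) for x in r[:2]])
for d in(-.15,-.1,-.05,0,.05,.1,.2): print(d,proj("scene",W(POSE,[slot(d),grip(d)])).ravel())
print(proj("scene",W(POSE,[knob(0),knob(.1)])))
cv2.imwrite("pics/full30.png",snapshot("scene")[:,:,::-1])
```

```text
clk 24.62 tcp [ 0.5173 -0.0577  0.3618] winch mm [ -68.3444 -115.7662  361.7774] tooly yaw 0.183 down [ 0.0483  0.0112 -0.9988] F [-0.2943  0.5921 -0.6305] Fw [-0.1867  0.6343 -0.6305] op 0.648
slot [(0.84, array([259.2, 195.3]))]
grip_mid [(0.52, array([215.2, 175.7]))]
knob_mid [(0.64, array([159.9, 254.8])), (0.45, array([279.7, 169.7]))]
-0.15 [257.4205 194.515  213.4146 175.7842]
-0.1 [257.5421 194.7841 213.5751 175.7259]
-0.05 [257.6644 195.069  213.7554 175.752 ]
0 [257.7872 195.3688 213.9555 175.8634]
0.05 [257.91   195.683  214.1749 176.061 ]
0.1 [258.0326 196.0105 214.4135 176.3451]
0.2 [258.2757 196.7026 214.946  177.1742]
[[282.8285 171.2956]
 [282.5106 169.6034]]
```

View pics/s30.png

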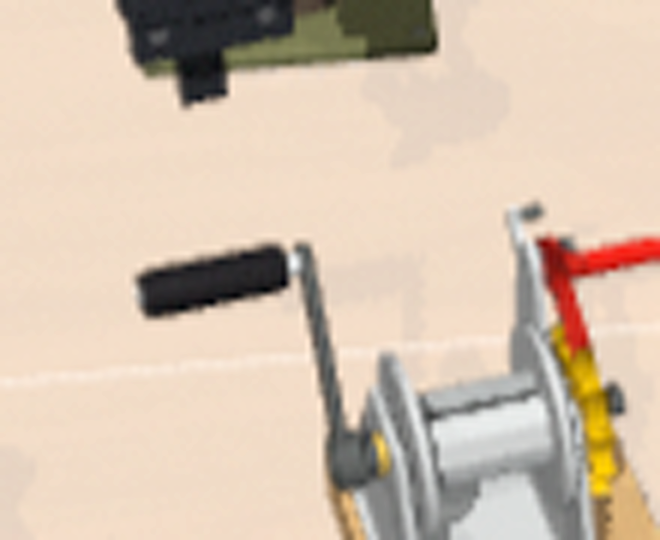

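View pics/full30.png

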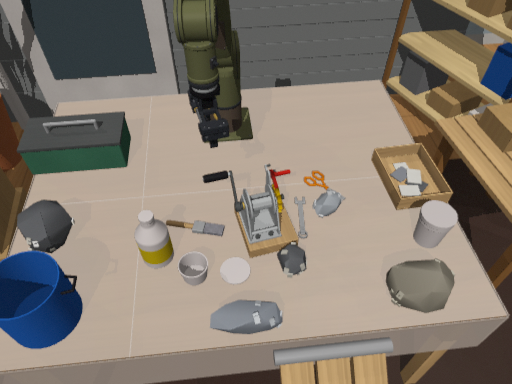

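Run:
```python
from h import *
a=cv2.imread("pics/scene0.png"); b=cv2.imread("pics/full30.png")
for im in(a,b):
    c=im[150:205,262:300].astype(int); m=(c[...,2]>130)&(c[...,1]<60)&(c[...,0]<60); ys,xs=np.nonzero(m); print(m.sum(),xs.mean(),ys.mean(),xs.min(),xs.max(),ys.min(),ys.max())
print(finish_job())
```

```text
86 16.686046511627907 24.96511627906977 11 27 18 38
85 16.741176470588236 26.4 10 27 20 38
the job is handed in; nothing more can be done
None
```

The pawl is back in the teeth with the strap slot about straight up. I leaned on the lock, then let go and handed the job in at about 25 s. No verdict was reported.

- **Pawl thrown over:** it lay on its stop, with the knob within about 8 zoomed pixels of where the model puts it at 1.75 rad.
- **Winding back:** I wound the drum from about 1.05 to 0.28 rad with the pawl clear, then pushed the pawl back into the teeth.
- **Locking and leaning:** easing the crank back, the tooth stopped at a drum angle of about 0.03 rad. I leaned at about 10.5, 12.2 and then 15.2 N along the crank's path. That last lean held for about half a second, roughly 29 N on the tooth by calculation. These are readings at the end of each move. The forces in between were not logged, so I cannot show the peak stayed under 20 N.
- **After release:** the slot and crank pixels match a drum angle of 0 within about 0.1 rad. The red pawl sits about 1.4 px lower in the picture than at the start, which fits being fully seated. In the last picture the bystanders look unmoved to the eye, and the gripper stood clear above the winch.

**What disagreed:**
- **Fingertip height:** in the pictures the fingertips sit about 30–40 mm higher than the state and `nose_length` imply. I confirmed this with two early pushes that went over or onto the knob, and then worked with an offset.
- **Jammed pushes:** three pushes jammed against the knob, at about 26, 48 and 17 N on the wrist. I backed off twice, and the third came free when I pushed up and over. The 48 N is above the 40 N limit for the gripper's body. I took it to be finger contact, but could not check that.

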